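# Knock out cured battery packs and dock them for charging

## Task

Free the battery packs glued up in the curing jig: squeeze the yellow button on its sleeve and collapse the telescoping column by exactly one hole, until it latches there, so that the knockout rods lift the packs out of their nests. Then lay every pack flat in a compartment of its own in the charging tray and slide the loaded tray fully home into the charging dock. With the nests empty, also raise the jig back to its top hole and let it latch, ready for the next batch; leave the bench things around the work where they are.

Things in the scene. Friction and masses are not known exactly. Their poses are not given: they have to be found in the camera images.
- jig: Fixed curing jig, origin on the bench under the middle of its six nests; base plate 128 x 216 x 8 mm. In its frame an 18 mm square post with black latch holes at 24 mm pitch stands at x 0, y -110 mm, and six brass knockout rods (14 mm thick, tips 52 mm above the bench) stand under the nests at x +-32, y -52, 0, 52 mm. The deck with the nests (124 x 162 x 20 mm) slides on the post.
- deck (a joint): Drop in m of the aluminium deck: 0 = top hole (deck top 80 mm above bench, packs flush in their nests), 0.024 = next hole (rods hold packs 12 mm proud), 0.048 = lowest, not allowed. Moves only with the button in; stays where left (9 N friction, weighs 3 N). Play 1.5 mm; with the button let go between holes the catch snaps into the next hole when pushed on. End stop at -0.001.
- button (a joint): Travel of the yellow sprung button, in m: 0 = out (latched, when at a hole), 0.006 = fully in; the catch is free from 0.004. Spring 4 N at rest, 7 N fully in.
- button_face (a point): Middle of the face of the yellow round button, 18 mm across, on the jig +x side of the sleeve, 16 mm below the sleeve's top; pressed towards jig -x; moves with the deck. It stands 8 mm out of the sleeve, 2 mm when in. Squeeze it against the sleeve's opposite side from above: 36 mm wide at rest, 30 mm with the button in. Axes as the jig's.
- sleeve_top (a point): Middle of the top of the grey square sleeve (28 x 28 mm) fixed to the deck beside the nests, 40 mm above the deck's top face (120 mm above the bench at the top hole). Its jig +-x sides are free down to 60 mm below the top; on its jig +y side a bracket joins it to the deck.
- pack0: Blue battery pack with a white band and black end, 30 mm (x) x 44 mm (y) x 16 mm (z), about 50 g; origin at its centre. Either face may lie up. None if absent; which nests are filled varies. Nests are pockets 33 x 47 mm, 16 mm deep.
- pack1: Blue battery pack with a white band and black end, 30 mm (x) x 44 mm (y) x 16 mm (z), about 50 g; origin at its centre. Either face may lie up. None if absent; which nests are filled varies. Nests are pockets 33 x 47 mm, 16 mm deep.
- pack2: Blue battery pack with a white band and black end, 30 mm (x) x 44 mm (y) x 16 mm (z), about 50 g; origin at its centre. Either face may lie up. None if absent; which nests are filled varies. Nests are pockets 33 x 47 mm, 16 mm deep.
- pack3: Blue battery pack with a white band and black end, 30 mm (x) x 44 mm (y) x 16 mm (z), about 50 g; origin at its centre. Either face may lie up. None if absent; which nests are filled varies. Nests are pockets 33 x 47 mm, 16 mm deep.
- pack4: Blue battery pack with a white band and black end, 30 mm (x) x 44 mm (y) x 16 mm (z), about 50 g; origin at its centre. Either face may lie up. None if absent; which nests are filled varies. Nests are pockets 33 x 47 mm, 16 mm deep.
- pack5: Blue battery pack with a white band and black end, 30 mm (x) x 44 mm (y) x 16 mm (z), about 50 g; origin at its centre. Either face may lie up. None if absent; which nests are filled varies. Nests are pockets 33 x 47 mm, 16 mm deep.
- tray: Loose dark tray 110 mm (x) x 178 mm (y), floor 3 mm thick, rims and dividers up to 7 mm above its underside; six compartments, each 40 mm (x) x 54 mm (y) inside. Origin at the centre of its underside. An orange bar handle is on its -x side; it slides over the bench into the dock towards its +x. About 360 g empty.
- cell0 (a point): Centre of the floor of compartment 0 of the tray; a pack lying in it has its centre 8 mm above this point
- cell1 (a point): Centre of the floor of compartment 1 of the tray; a pack lying in it has its centre 8 mm above this point
- cell2 (a point): Centre of the floor of compartment 2 of the tray; a pack lying in it has its centre 8 mm above this point
- cell3 (a point): Centre of the floor of compartment 3 of the tray; a pack lying in it has its centre 8 mm above this point
- cell4 (a point): Centre of the floor of compartment 4 of the tray; a pack lying in it has its centre 8 mm above this point
- cell5 (a point): Centre of the floor of compartment 5 of the tray; a pack lying in it has its centre 8 mm above this point
- handle (a point): Centre of the tray's bar handle: bar 10 mm (tray x) x 78 mm (tray y) x 18 mm high, 8 to 26 mm above the bench, joined to the tray by two arms at its ends, with 40 mm free between bar and tray
- dock: Fixed white and grey charging dock, 60 mm high. Its origin lies on the bench in front of it: the slot's mouth is at x +135 mm, 183 mm wide, 34 mm high, at bench level, with flared cheeks from x +111 mm; it runs along +x to a back stop at x +230 mm. Fully home, the tray's origin is at x +175, y 0 mm in this frame, axes aligned, with its front 15 mm and the handle standing out.
- flux: Bystander: small white bottle with a red cap, 36 mm across, 85 mm tall, origin at its underside
- driver: Bystander: screwdriver lying on the bench
- screwcup: Bystander: small white bowl, 64 mm across, 35 mm tall, origin at its underside
Not all that is in view belongs to the job. What is shaped like the pack0 but brown is not meant.

How it is judged:
By the outcome, as a careful person would: the job done as asked, in the order asked, and still so for the second after the job is handed in, with the robot touching nothing.
Of pack0, pack1, pack2, pack3, pack4, pack5 only 4 to 6 are there at a start; the rules pass over those that are not, and their reading is None.
At some moment in a run one of tray may be knocked a few centimetres aside while the robot is not near it.
Once in a run the grip may slacken for a moment while it holds something.
It also fails if it takes over 210 s, if anything falls off the work surface, if the arm or the gripper's body presses on something with over 40 N, if the wrist force passes 120 N, or if a joint passes its speed limit or range.

## Robot

A 6-joint arm with a two-finger parallel gripper is mounted at the origin on the work surface. World frame = base frame: x ahead of the robot, y to its left, z up, the work surface at z = 0. Lengths are in m, angles in rad, forces in N, time in s.
With the tool pointing down it reaches from about 0.275 to 0.725 m from the base axis. Payload 15.9 kg.
Tool frame: the origin (TCP) lies at the very end of the fingers, on their centre line; the grasp point (between the pads) lies 19 mm behind it; z points along the fingers, x is the direction in which the jaws open and shut, and the axes are right-handed (so a half turn about z gives the same grasp; the last joint's range is limited). The gripper opens to 85 mm and grips with 20 to 120 N. Pads are 22 mm wide; open, the fingers measure 114 mm over their backs; the gripper's body (76 mm by 85 mm) begins 54 mm behind the grasp point. The pads swing forward as they close: fully open they stand 13 mm farther back than shut.
Start: joints at [-1.189, 0.213, -0.034, 1.323, 0, 1.571], TCP at [0.186, -0.464, 0.231] pointing down, gripper open.
Joint ranges: [-2.98, 2.98], [-0.74, 1.72], [-1.14, 1.35], [-2.1, 2.04], [-1.57, 1.44], [-3.14, 3.14]. Speed limits (rad/s): [1.89, 1.89, 2.39, 2.57, 3.14, 3.14].

## Interface

Orientations are given as [roll, pitch, yaw] about the fixed x, y, z axes, in that order (R = Rz(yaw) Ry(pitch) Rx(roll)).
In Python, from workcell import ctrl gives the robot as it stands.
- The arm moves only by the shell command python3 -m inch 'ROWS' [OPENING] [FORCE]. ROWS is JSON, a list of rows, each a list of 6 numbers: the shift along the tool's x, y, z in mm, then the turn, a rotation vector about the tool's x, y, z in rad. In form: [[x, y, z, wx, wy, wz], ...]. A call has exactly 10 rows; each row is the pose to reach, as a shift and turn from the pose commanded when the call began, along the tool's axes at that moment; what a row does not reach only later rows make up. A row lasts 1/12 s, in which the tool goes at most 41.7 mm and 7.16 degrees, less where a joint would pass 70% of its speed; a pose out of reach is approached as far as the arm can. A call with a gripper value outside its range is refused whole. OPENING is the opening, from 0 (shut) to 1 (fully open), set as the call begins (- or left out, the last holds). The fingers move at their own pace and stop on an object; FORCE is the grip in N (left out, the last holds). Time passes only in rows, so rows that repeat a pose let the fingers close, or fill a call up. It gives the time, the measured TCP pose, the force and the opening at its end, in the units of the state.
- ctrl.get_obs(): the state, without advancing time (a new reading comes with each control period).
- ctrl.read_camera(name): name is "scene" or "top" or "wrist"; returns the picture (480x640x3 uint8, red, green, blue); there is no depth.
- ctrl.camera_info(name): a dict with "intrinsics" (3x3 intrinsics, pixels), "R" (3x3) and "t" (3): a world point X has camera coordinates R X + t; the wrist camera has in their place "hand_eye" (4x4, takes a point from camera to tool coordinates, whose origin is the TCP and whose axes are the tool frame's). Camera axes: x right, y down, z forward; pixel columns grow to the right and rows downward; lengths in m; the calibration is good to about 2 mm. The wrist camera is an equidistant fisheye: a pixel r from the principal point sees the ray r / f radians off the axis. A picture is of the moment at which its call begins: read the wrist's pose just before it. camera_info takes no time and is no camera call.
- ctrl.finish_job(): hands the job in, once; it reports no verdict.
The state is a dict: "t": time; "joints": joint angles; "qd": joint speeds; "joint_torque": joint torques, N m; "eef_pos": TCP position; "ee_rot": TCP orientation; "ft_force": force on the tool from outside, world axes, zero at the start; "ft_torque": the same for the moment, N m; "finger_gap": opening from 0.0 (shut) to 1.0 (fully open).
Only numpy, scipy, OpenCV 4.12 (cv2) and the standard library are available. Lean on these libraries where they do the work, as an engineer would, in place of code of your own. Each camera call takes 0.05 s, during which the arm holds its last target.

## Working session

There is one attempt and no reset: what is moved stays moved. The work goes in short steps, Python scripts to look and compute and a shell command to move; the robot and the scene stay as the last step left them, time stands still between calls to the robot, and variables do not carry over. Pictures are saved under pics/ and viewed, and the job is handed in when it is done.

```bash
ls; mkdir -p pics; python3 - <<'E'
from workcell import ctrl
import cv2,numpy as np
print(ctrl.get_obs())
for n in ["scene","top","wrist"]:
    im=ctrl.read_camera(n); cv2.imwrite(f"pics/{n}0.png",im[:,:,::-1]); print(n,ctrl.camera_info(n))
E
```

```text
pics
{'t': 0.0, 'joints': array([-1.18899840e+00,  2.13375843e-01, -3.50825159e-02,  1.32347098e+00,
        5.21735682e-06,  1.57079439e+00]), 'qd': array([ 9.84720678e-05,  3.81561440e-04, -6.50971133e-04, -8.71635751e-04,
       -2.59061824e-04,  5.52198040e-04]), 'joint_torque': array([ 1.27493637e-03, -6.86162710e+01,  4.87117946e+01,  1.73860858e-02,
        2.02734950e-04,  1.58086408e-05]), 'eef_pos': array([ 0.18616962, -0.46368201,  0.23079702]), 'ee_rot': array([-3.14158743e+00,  1.13301163e-03, -1.18899646e+00]), 'ft_force': array([0.25102966, 0.17866145, 0.06143281]), 'ft_torque': array([ 0.03607599, -0.0109514 ,  0.01133449]), 'finger_gap': 0.999838775003611}
scene {'intrinsics': array([[478.4702199 ,   0.        , 324.58283402],
       [  0.        , 478.4702199 , 242.34833471],
       [  0.        ,   0.        ,   1.        ]]), 'R': array([[-0.09161746,  0.99578799,  0.00353708],
       [ 0.70560322,  0.0674246 , -0.7053921 ],
       [-0.70265947, -0.06213046, -0.70880849]]), 't': array([ 0.0440531 , -0.305392  ,  1.94793268])}
top {'intrinsics': array([[459.7037782
[... 169 characters left out ...]
202 ,  0.0076004 ],
       [-0.99436141, -0.01807219, -0.10449298],
       [ 0.10461154, -0.00574222, -0.99449658]]), 't': array([-0.01509026,  0.56908464,  1.1688123 ])}
wrist {'intrinsics': array([[371.64829954,   0.        , 316.15319231],
       [  0.        , 371.64829954, 239.39279964],
       [  0.        ,   0.        ,   1.        ]]), 'hand_eye': array([[ 9.99999755e-01, -6.97138501e-04, -6.36492867e-05,
         2.08186164e-04],
       [ 6.89318373e-04,  9.64757400e-01,  2.63140048e-01,
        -6.67720515e-02],
       [-1.22038938e-04, -2.63140027e-01,  9.64757644e-01,
        -1.43003857e-01],
       [ 0.00000000e+00,  0.00000000e+00,  0.00000000e+00,
         1.00000000e+00]])}
```

View pics/scene0.png

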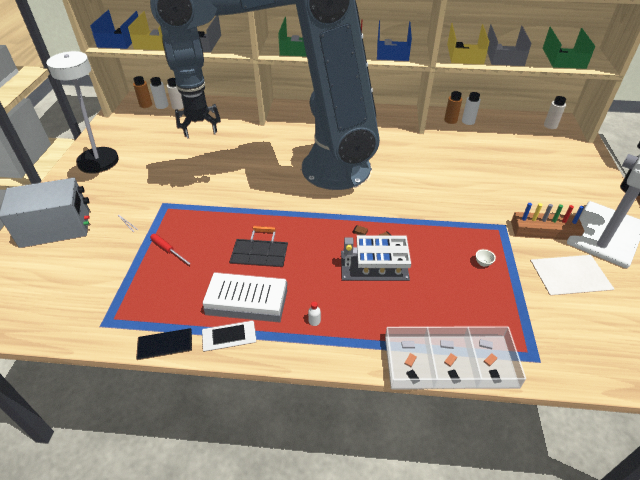

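View pics/top0.png

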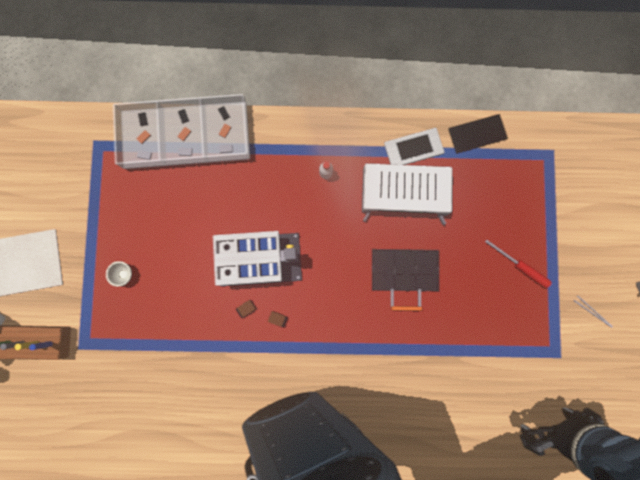

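View pics/wrist0.png

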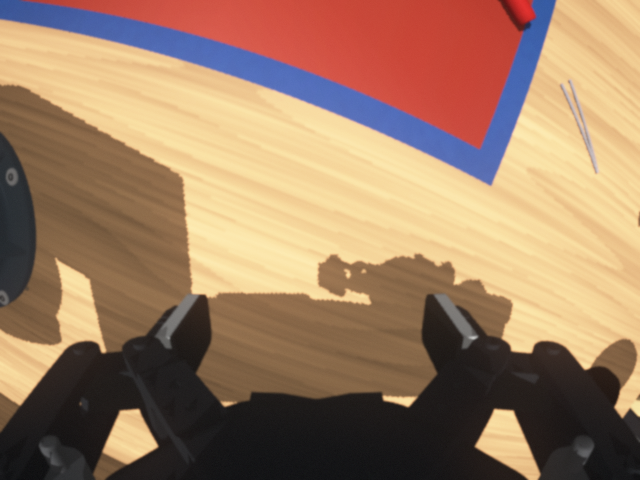

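The scene shows the jig at top-view (255,258) with the sleeve and button at (290,253), the tray at (405,271), its handle at (406,308), and the dock at (407,190). Candidates for packs are the blue ones in the nests near (251,245), (270,245), (248,270) and (268,270). The brown blocks at (246,309) and (278,319) are decoys.

```bash
cat > h.py <<'E'
import numpy as np,cv2
from workcell import ctrl
from scipy.spatial.transform import Rotation as Ro
def ray(n,u,v,pose=None):
    c=ctrl.camera_info(n);K=c["intrinsics"]
    a=np.array([(u-K[0,2])/K[0,0],(v-K[1,2])/K[1,1],1.])
    if n=="wrist":
        th=np.hypot(a[0],a[1]); s=np.sin(th)/max(th,1e-9)
        d=np.array([a[0]*s,a[1]*s,np.cos(th)])
        p,r=pose; R=Ro.from_euler('xyz',r).as_matrix(); H=np.array(c["hand_eye"])
        return p+R@H[:3,3], R@H[:3,:3]@d
    R=c["R"];return -R.T@c["t"],R.T@a
def plane(n,u,v,z,pose=None):
    o,d=ray(n,u,v,pose); return (o+d*(z-o[2])/d[2])
def proj(n,X,pose=None):
    c=ctrl.camera_info(n);K=c["intrinsics"]
    if n=="wrist":
        p,r=pose;R=Ro.from_euler('xyz',r).as_matrix();H=np.array(c["hand_eye"])
        x=H[:3,:3].T@(R.T@(np.array(X)-p)-H[:3,3]); rr=np.hypot(x[0],x[1]);th=np.arctan2(rr,x[2]);m=x[:2]/rr*th
        return K[0,0]*m[0]+K[0,2],K[1,1]*m[1]+K[1,2]
    x=c["R"]@np.array(X)+c["t"];return K[0,0]*x[0]/x[2]+K[0,2],K[1,1]*x[1]/x[2]+K[1,2]
def snap(n,f):
    o=ctrl.get_obs();im=ctrl.read_camera(n)[:,:,::-1].copy();cv2.imwrite(f"pics/{f}.png",im)
    return im,(o["eef_pos"],o["ee_rot"])
def blobs(m,amin=15):
    n,l,s,c=cv2.connectedComponentsWithStats(m.astype(np.uint8))
    return [(s[i,4],c[i],cv2.minAreaRect(np.argwhere(l==i)[:,::-1].astype(np.float32))) for i in range(1,n) if s[i,4]>=amin]
def tot(goal_xyz,yaw):  # shift in tool axes (mm) and turn about tool z from present measured pose
    o=ctrl.get_obs();R=Ro.from_euler('xyz',o["ee_rot"]).as_matrix()
    s=R.T@(np.array(goal_xyz)-o["eef_pos"])*1000
    Rg=Ro.from_euler('xyz',[np.pi,0,yaw]).as_matrix()
    w=Ro.from_matrix(R.T@Rg).as_rotvec()
    return s.round(1),w.round(4)
E
python3 - <<'E'
import cv2,numpy as np
a=cv2.imread("pics/top0.png")
c=cv2.resize(a[215:340,200:320],None,fx=5,fy=5,interpolation=cv2.INTER_CUBIC)
cv2.imwrite("pics/c1.png",c[:600])
c=cv2.resize(a[150:320,350:470],None,fx=3.5,fy=3.5,interpolation=cv2.INTER_CUBIC)
cv2.imwrite("pics/c2.png",c[:600])
b=cv2.imread("pics/scene0.png")
c=cv2.resize(b[225:285,330:420],None,fx=8,fy=8,interpolation=cv2.INTER_CUBIC)
cv2.imwrite("pics/c3.png",c)
E
```

```text
(no output)
```

View pics/c1.png

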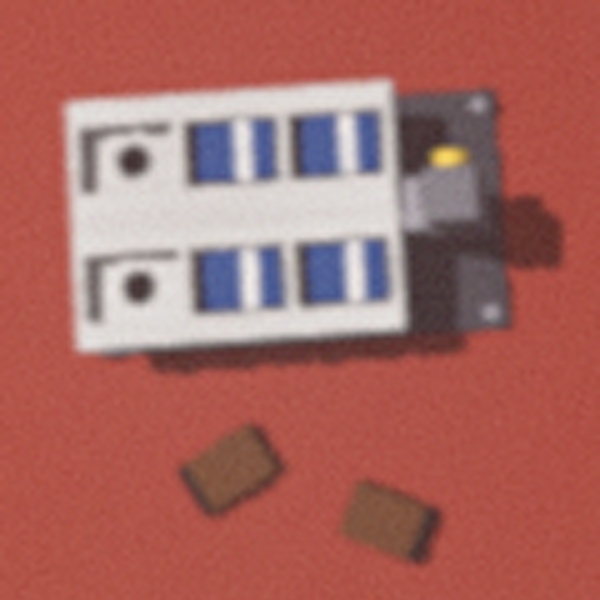

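View pics/c2.png

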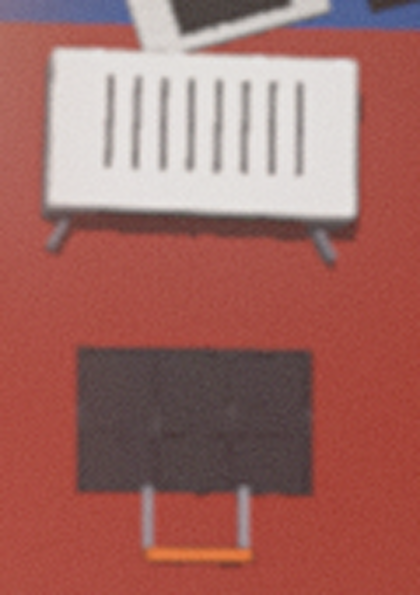

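View pics/c3.png

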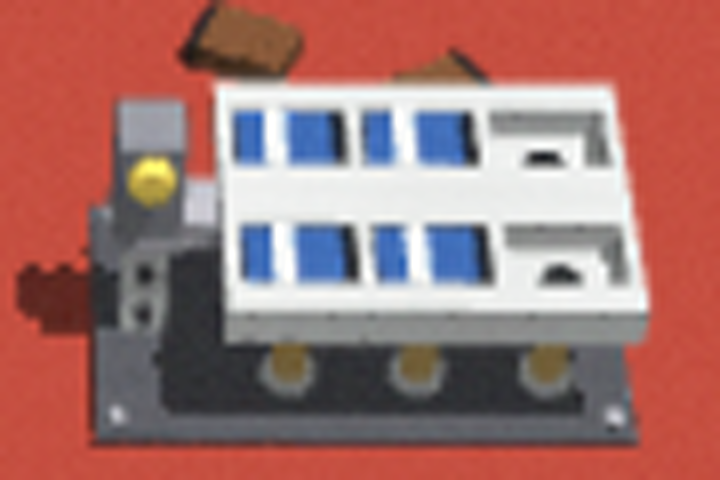

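```bash
python3 - <<'E'
from h import *
P=lambda u,v,z:plane("top",u,v,z)
def rect(pts,z):
    q=np.array([P(u,v,z) for u,v in pts]);c=q.mean(0)
    e=(q[1]+q[2]-q[0]-q[3])/2 # toward right image = -y
    f=(q[0]+q[1]-q[2]-q[3])/2 # up = +x
    return c.round(4),np.linalg.norm(e).round(4),np.linalg.norm(f).round(4),np.degrees(np.arctan2(e[0],-e[1])).round(2),np.degrees(np.arctan2(-f[1],f[0])).round(2)
d=lambda x,y:(x/5+200-.4,y/5+215-.4)
print("deck",rect([d(65,101),d(393,80),d(409,333),d(77,352)],.08))
print("packs",[P(*d(x,y),.08).round(4) for x,y in [(233,151),(338,143),(241,279),(346,271)]])
print("button",P(*d(448,157),.104), "sleeve", P(*d(449,193),.12))
d=lambda x,y:(x/3.5+350-.36,y/3.5+150-.36)
print("tray",rect([d(78,348),d(312,350),d(311,494),d(78,492)],.007))
print("handle",P(*d(148,552),.026),P(*d(250,555),.026))
print("dock",rect([d(50,48),d(358,60),d(356,217),d(44,212)],.06))
# scene view check
S=lambda u,v,z:plane("scene",u,v,z)
print("scene dock?")
d=lambda x,y:(x/8+330-.44,y/8+225-.44)
print("deck sc",[S(*d(*q),.08).round(4) for q in [(215,83),(612,83),(650,312),(225,312)]], "sleeve",[S(*d(*q),.12).round(4) for q in [(119,100),(185,100),(185,150),(117,150)]])
E
```

```text
deck (array([0.5225, 0.1869, 0.08  ]), np.float64(0.164), np.float64(0.1259), np.float64(4.51), np.float64(-5.17))
packs [array([0.5548, 0.1896, 0.08  ]), array([0.5598, 0.1374, 0.08  ]), array([0.4912, 0.1834, 0.08  ]), array([0.496 , 0.1315, 0.08  ])]
button [0.55146389 0.08066504 0.104     ] sleeve [0.53255363 0.07861755 0.12      ]
tray (array([ 0.5031, -0.2209,  0.007 ]), np.float64(0.1767), np.float64(0.1088), np.float64(0.53), np.float64(0.26))
handle [ 0.4047355  -0.18277896  0.026     ] [ 0.40383114 -0.2580876   0.026     ]
dock (array([ 0.7117, -0.2168,  0.06  ]), np.float64(0.2286), np.float64(0.1205), np.float64(-0.51), np.float64(1.48))
scene dock?
deck sc [array([0.4688, 0.1026, 0.08  ]), array([0.4535, 0.2633, 0.08  ]), array([0.5788, 0.2743, 0.08  ]), array([0.5942, 0.1121, 0.08  ])] sleeve [array([0.5231, 0.0656, 0.12  ]), array([0.5207, 0.0912, 0.12  ]), array([0.5481, 0.0926, 0.12  ]), array([0.5506, 0.0665, 0.12  ])]
```

```bash
python3 - <<'E'
import cv2
b=cv2.imread("pics/scene0.png")
cv2.imwrite("pics/c4.png",cv2.resize(b[215:335,190:300],None,fx=5,fy=5,interpolation=cv2.INTER_CUBIC))
E
```

```text
(no output)
```

View pics/c4.png

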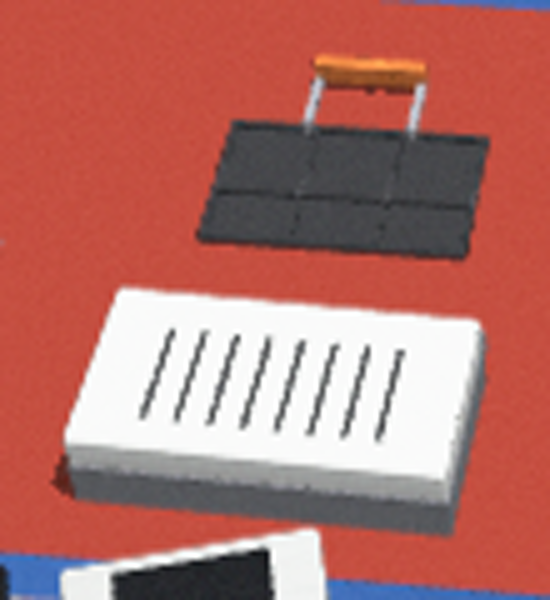

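```bash
python3 - <<'E'
from h import *
print(tot([.533,.078,.22],.087))
E
```

```text
(array([-373.5, -523.7,   11.3]), array([-5.000e-04,  7.000e-04, -1.276e+00]))
```

```bash
python3 -m inch '[[-25,-34,1,0,0,-0.08],[-50,-68,2,0,0,-0.17],[-75,-102,3,0,0,-0.25],[-100,-136,4,0,0,-0.34],[-125,-170,5,0,0,-0.42],[-149,-205,6,0,0,-0.51],[-172,-240,7,0,0,-0.60],[-194,-273,8,0,0,-0.68],[-215,-306,9,0,0,-0.77],[-236,-335,10,0,0,-0.85]]' 1
python3 - <<'E'
from h import *
print(tot([.533,.078,.22],.087))
E
```

```text
t: 0.98
eef_pos: [0.4102, -0.1179, 0.2213]
ee_rot: [-3.141, -0.0, -0.334]
ft_force: [0.7, -0.5, 0.5]
finger_gap: 0.998
(array([  51.8, -225.3,    1.3]), array([-1.000e-04, -2.000e-04, -4.208e-01]))
```

```bash
python3 -m inch '[[7,-30,0,0,0,-0.08],[14,-60,0,0,0,-0.16],[21,-90,0,0,0,-0.24],[28,-120,0,0,0,-0.31],[35,-150,0,0,0,-0.38],[42,-180,0,0,0,-0.42],[48,-205,0,0,0,-0.42],[52,-223,0,0,0,-0.42],[52,-225,1,0,0,-0.42],[52,-225,1,0,0,-0.42]]'
python3 - <<'E'
from h import *
print(tot([.533,.078,.22],.087))
im,p=snap("wrist","w1");print(p)
E
```

```text
t: 1.82
eef_pos: [0.5331, 0.0755, 0.2196]
ee_rot: [3.141, 0.001, 0.083]
ft_force: [0.2, -0.7, -0.1]
finger_gap: 0.999
(array([ 0.1, -2.5, -0.4]), array([ 0.0001,  0.0012, -0.0045]))
(array([0.53305766, 0.07549836, 0.21955467]), array([3.14148097e+00, 1.23439950e-03, 8.25089673e-02]))
```

View pics/w1.png

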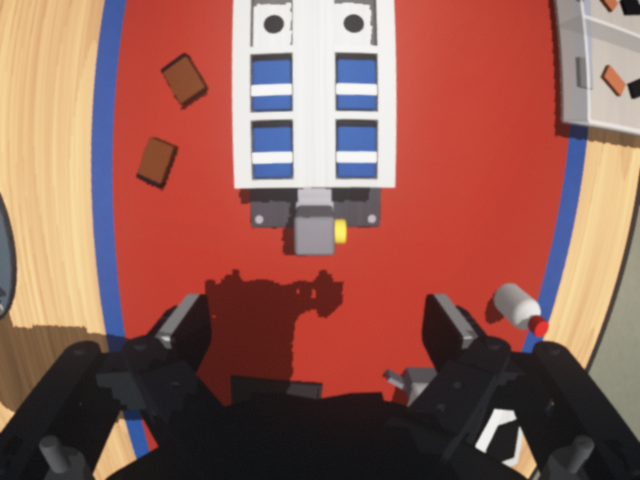

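The wrist view shows the deck with 4 packs, the sleeve top near (314,237) and the yellow button at (341,231).

```bash
python3 - <<'E'
import cv2
b=cv2.imread("pics/w1.png")
cv2.imwrite("pics/c5.png",cv2.resize(b[180:270,240:390],None,fx=5,fy=5,interpolation=cv2.INTER_CUBIC))
E
```

```text
(no output)
```

View pics/c5.png

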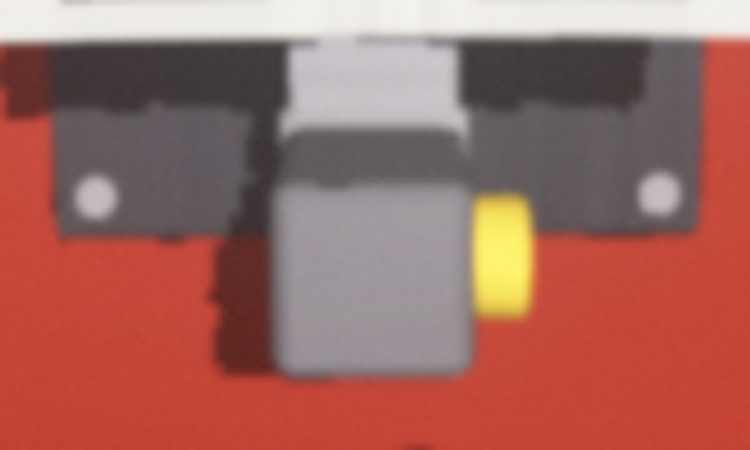

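```bash
python3 - <<'E'
from h import *
p=(np.array([0.53305766, 0.07549836, 0.21955467]), np.array([3.14148097e+00, 1.23439950e-03, 8.25089673e-02]))
d=lambda x,y:(x/5+240-.4,y/5+180-.4)
q=[plane("wrist",*d(*a),.12,p) for a in [(273,182),(473,182),(473,377),(275,377)]]
print(np.array(q).round(4),np.mean(q,0))
# deck corners near
for a in [(233,188),(395,188)]: print(plane("wrist",*a,.08,p))
# packs
im=cv2.imread("pics/w1.png");hsv=cv2.cvtColor(im,cv2.COLOR_BGR2HSV)
for a in [(272,83),(357,82),(272,151),(357,150)]: print(plane("wrist",*a,.08,p).round(4))
E
```

```text
[[0.5173 0.0906 0.12  ]
 [0.5438 0.0928 0.12  ]
 [0.5464 0.0657 0.12  ]
 [0.5194 0.0634 0.12  ]] [0.53172111 0.07813361 0.12      ]
[0.46624978 0.10077267 0.08      ]
[0.59156727 0.1109993  0.08      ]
[0.4911 0.1834 0.08  ]
[0.5545 0.1893 0.08  ]
[0.495  0.1312 0.08  ]
[0.5591 0.1372 0.08  ]
```

```bash
python3 - <<'E'
from h import *
print(tot([.533,.0781,.15],.084), tot([.533,.0781,.08],.084))
E
```

```text
(array([ 0.6, -3.4, 69.8]), array([ 0.0002,  0.001 , -0.0024])) (array([  0.7,  -3.4, 139.8]), array([ 0.0002,  0.001 , -0.0024]))
```

```bash
python3 -m inch '[[0,0,15,0,0,0],[0,0,30,0,0,0],[0,0,45,0,0,0],[0,0,60,0,0,0],[0,0,70,0,0,0],[0,0,70,0,0,0],[0,0,70,0,0,0],[0,0,70,0,0,0],[0,0,70,0,0,0],[0,0,70,0,0,0]]'
python3 - <<'E'
from h import *
print(tot([.533,.0781,.08],.084))
E
```

```text
t: 2.7
eef_pos: [0.5335, 0.0747, 0.151]
ee_rot: [-3.142, -0.001, 0.081]
ft_force: [0.7, -0.4, -0.9]
finger_gap: 1.002
(array([-0.3, -3.4, 71. ]), array([-0.0001, -0.0011, -0.0031]))
```

```bash
python3 -m inch '[[0,-3,10,0,0,-0.003],[0,-3.4,22,0,0,-0.003],[0,-3.4,36,0,0,-0.003],[0,-3.4,48,0,0,-0.003],[0,-3.4,58,0,0,-0.003],[0,-3.4,66,0,0,-0.003],[0,-3.4,71,0,0,-0.003],[0,-3.4,71,0,0,-0.003],[0,-3.4,71,0,0,-0.003],[0,-3.4,71,0,0,-0.003]]'
python3 -m inch '[[0,0,0,0,0,0],[0,0,0,0,0,0],[0,0,0,0,0,0],[0,0,0,0,0,0],[0,0,0,0,0,0],[0,0,0,0,0,0],[0,0,0,0,0,0],[0,0,0,0,0,0],[0,0,0,0,0,0],[0,0,0,0,0,0]]' 0.2 40
python3 - <<'E'
from h import *
im,p=snap("wrist","w2");o=ctrl.get_obs();print(o["finger_gap"],o["ft_force"],p)
cv2.imwrite("pics/c6.png",cv2.resize(im[180:400,200:440],None,fx=2.5,fy=2.5))
E
```

```text
t: 3.53
eef_pos: [0.5332, 0.0782, 0.0799]
ee_rot: [-3.142, -0.001, 0.084]
ft_force: [-0.5, 0.1, 0.4]
finger_gap: 0.999
t: 4.37
eef_pos: [0.5316, 0.078, 0.079]
ee_rot: [3.141, 0.002, 0.084]
ft_force: [-7.7, -1.2, 3.5]
finger_gap: 0.323
0.3252773033664259 [-8.46583661 -0.42916356  2.96456622] (array([0.5315824 , 0.07795938, 0.07902572]), array([3.14148675e+00, 2.24824424e-03, 8.38486842e-02]))
```

View pics/c6.png

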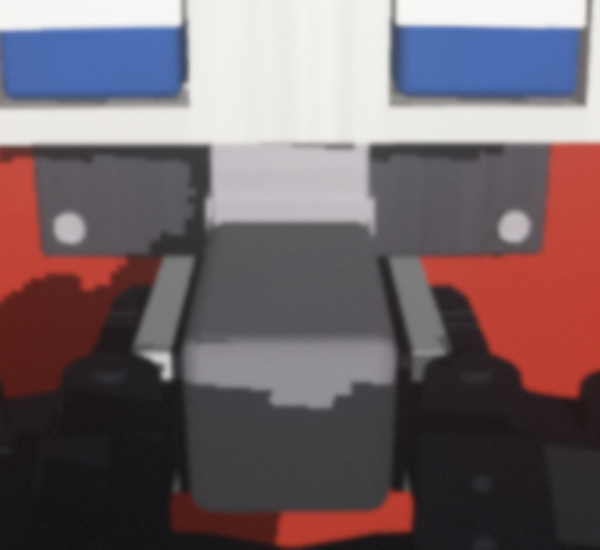

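```bash
python3 -m inch '[[0,0,2,0,0,0],[0,0,4,0,0,0],[0,0,6,0,0,0],[0,0,8,0,0,0],[0,0,10,0,0,0],[0,0,12,0,0,0],[0,0,12,0,0,0],[0,0,12,0,0,0],[0,0,12,0,0,0],[0,0,12,0,0,0]]'
python3 - <<'E'
from h import *
im,p=snap("wrist","w3");o=ctrl.get_obs();print(o["finger_gap"],o["ft_force"],p)
cv2.imwrite("pics/c7.png",cv2.resize(im[180:400,200:440],None,fx=2.5,fy=2.5))
E
```

```text
t: 5.25
eef_pos: [0.5315, 0.078, 0.0667]
ee_rot: [3.142, 0.002, 0.084]
ft_force: [-6.9, -1.1, -2.3]
finger_gap: 0.324
0.32534182831990377 [-5.80225571 -0.76094047 -2.29414715] (array([0.53154581, 0.07799199, 0.06672857]), array([3.14152640e+00, 2.45478399e-03, 8.38791566e-02]))
```

View pics/c7.png

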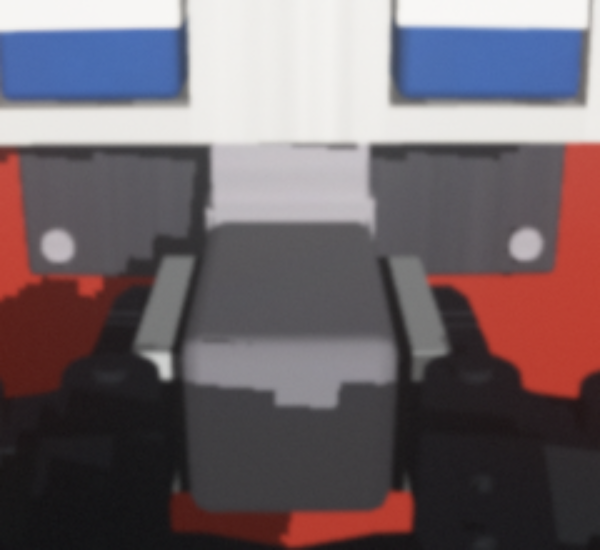

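```bash
python3 -m inch '[[0,0,2,0,0,0],[0,0,4,0,0,0],[0,0,6,0,0,0],[0,0,8,0,0,0],[0,0,10,0,0,0],[0,0,11.5,0,0,0],[0,0,11.5,0,0,0],[0,0,11.5,0,0,0],[0,0,11.5,0,0,0],[0,0,11.5,0,0,0]]'
python3 - <<'E'
from h import *
o=ctrl.get_obs();print(o["finger_gap"],o["ft_force"],o["eef_pos"])
E
```

```text
t: 6.13
eef_pos: [0.5316, 0.078, 0.0553]
ee_rot: [3.142, 0.002, 0.084]
ft_force: [-7.7, -0.6, 0.1]
finger_gap: 0.327
0.3272407938707167 [-7.66845529 -0.56594977  0.05844434] [0.53155946 0.07800566 0.05533242]
```

```bash
python3 -m inch '[[0,0,0,0,0,0],[0,0,0,0,0,0],[0,0,0,0,0,0],[0,0,0,0,0,0],[0,0,0,0,0,0],[0,0,0,0,0,0],[0,0,0,0,0,0],[0,0,0,0,0,0],[0,0,0,0,0,0],[0,0,0,0,0,0]]' 1
python3 - <<'E'
from h import *
im,p=snap("wrist","w4");o=ctrl.get_obs();print(o["finger_gap"],o["ft_force"],p)
cv2.imwrite("pics/c8.png",cv2.resize(im[180:400,200:440],None,fx=2.5,fy=2.5))
im,p=snap("scene","s1")
cv2.imwrite("pics/c9.png",cv2.resize(im[225:285,330:420],None,fx=8,fy=8,interpolation=cv2.INTER_CUBIC))
E
```

```text
t: 6.97
eef_pos: [0.5328, 0.0781, 0.0558]
ee_rot: [-3.142, -0.0, 0.084]
ft_force: [-0.2, -0.3, -0.3]
finger_gap: 0.998
1.0019606117349975 [-0.18534126  0.1252528  -0.36300995] (array([0.53282701, 0.07813619, 0.05583438]), array([-3.14159102e+00, -4.02455011e-05,  8.39957959e-02]))
```

View pics/c8.png

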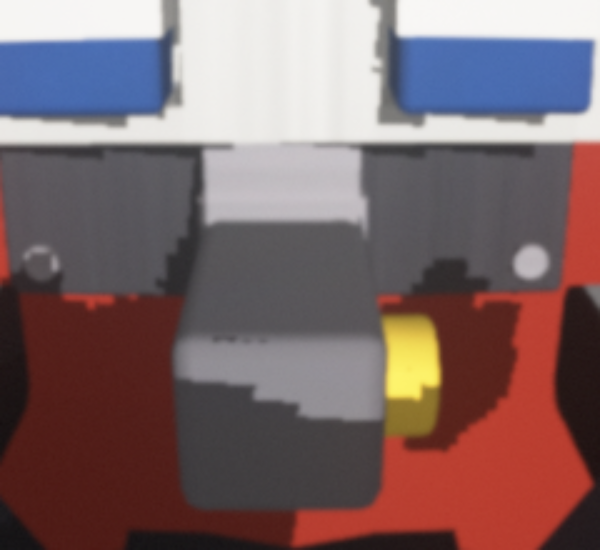

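View pics/c9.png

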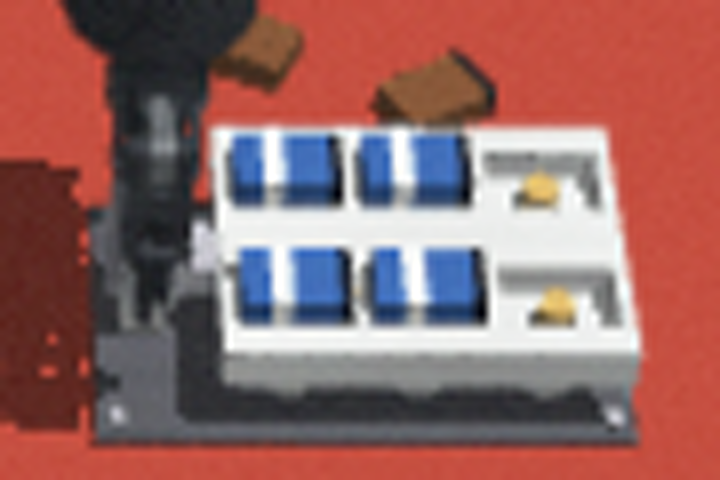

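```bash
python3 -m inch '[[0,0,-10,0,0,0],[0,0,-22,0,0,0],[0,0,-36,0,0,0],[0,0,-48,0,0,0],[0,0,-58,0,0,0],[0,0,-58,0,0,0],[0,0,-58,0,0,0],[0,0,-58,0,0,0],[0,0,-58,0,0,0],[0,0,-58,0,0,0]]' 1
python3 -m inch '[[0,0,0,0,0,0],[0,0,0,0,0,0],[0,0,0,0,0,0],[0,0,0,0,0,0],[0,0,0,0,0,0],[0,0,0,0,0,0],[0,0,4,0,0,0],[0,0,8,0,0,0],[0,0,12,0,0,0],[0,0,14,0,0,0]]' 0
python3 -m inch '[[0,0,0.5,0,0,0],[0,0,1,0,0,0],[0,0,1.5,0,0,0],[0,0,2,0,0,0],[0,0,2.5,0,0,0],[0,0,3,0,0,0],[0,0,3,0,0,0],[0,0,3,0,0,0],[0,0,3,0,0,0],[0,0,3,0,0,0]]' 
```

```text
t: 7.9
eef_pos: [0.5324, 0.0781, 0.1131]
ee_rot: [3.142, 0.001, 0.084]
ft_force: [-0.4, 0.5, 1.0]
finger_gap: 1.0
t: 8.73
eef_pos: [0.5325, 0.0781, 0.099]
ee_rot: [-3.142, 0.001, 0.084]
ft_force: [-0.5, -1.6, -0.7]
finger_gap: 0.0
t: 9.57
eef_pos: [0.5329, 0.0781, 0.0968]
ee_rot: [-3.142, -0.0, 0.084]
ft_force: [0.1, -0.5, 0.0]
finger_gap: 0.004
```

```bash
python3 -m inch '[[0,0,0.3,0,0,0],[0,0,0.6,0,0,0],[0,0,0.9,0,0,0],[0,0,1.2,0,0,0],[0,0,1.5,0,0,0],[0,0,1.5,0,0,0],[0,0,1.5,0,0,0],[0,0,1.5,0,0,0],[0,0,1.5,0,0,0],[0,0,1.5,0,0,0]]' 
```

```text
t: 10.4
eef_pos: [0.5328, 0.0781, 0.0953]
ee_rot: [3.142, 0.0, 0.084]
ft_force: [-0.3, 0.1, -0.2]
finger_gap: -0.003
```

```bash
python3 -m inch '[[0,0,0.3,0,0,0],[0,0,0.6,0,0,0],[0,0,0.9,0,0,0],[0,0,1.2,0,0,0],[0,0,1.5,0,0,0],[0,0,1.5,0,0,0],[0,0,1.5,0,0,0],[0,0,1.5,0,0,0],[0,0,1.5,0,0,0],[0,0,1.5,0,0,0]]' 
```

```text
t: 11.23
eef_pos: [0.5329, 0.0781, 0.0942]
ee_rot: [-3.142, -0.0, 0.084]
ft_force: [-3.1, -0.2, 7.8]
finger_gap: 0.004
```

```bash
python3 -m inch '[[0,0,0.3,0,0,0],[0,0,0.6,0,0,0],[0,0,0.8,0,0,0],[0,0,0.8,0,0,0],[0,0,0.8,0,0,0],[0,0,0.8,0,0,0],[0,0,0.8,0,0,0],[0,0,0.8,0,0,0],[0,0,0.8,0,0,0],[0,0,0.8,0,0,0]]' 
```

```text
t: 12.07
eef_pos: [0.533, 0.0781, 0.0939]
ee_rot: [3.142, -0.001, 0.084]
ft_force: [-5.0, -1.2, 14.9]
finger_gap: 0.001
```

Force rose to 14.9 N with the sleeve not moving, so the latch is engaged at the second hole. Next I pick the first pack, the one by the post on the -x side.

```bash
python3 - <<'E'
from h import *
print(tot([.533,.0781,.13],.084),tot([.4955,.1316,.13],.084), tot([.4955,.1316,.0575],.084))
E
```

```text
(array([  0.1,   0. , -36.1]), array([ 0.    , -0.0008, -0.    ])) (array([-32.8, -56.4, -36.2]), array([ 0.    , -0.0008, -0.    ])) (array([-32.9, -56.4,  36.3]), array([ 0.    , -0.0008, -0.    ]))
```

```bash
python3 -m inch '[[0,0,-18,0,0,0],[0,0,-36,0,0,0],[-8,-14,-36,0,0,0],[-16,-28,-36,0,0,0],[-24,-42,-36,0,0,0],[-33,-56,-36,0,0,0],[-33,-56.4,-36,0,0,0],[-33,-56.4,-36,0,0,0],[-33,-56.4,-26,0,0,0],[-33,-56.4,-16,0,0,0]]' 0.6
python3 - <<'E'
from h import *
im,p=snap("wrist","w5");print(p)
print(tot([.4955,.1316,.0575],.084))
E
```

```text
t: 12.9
eef_pos: [0.4959, 0.1312, 0.1084]
ee_rot: [-3.142, -0.001, 0.083]
ft_force: [0.8, -0.2, -0.6]
finger_gap: 0.6
(array([0.4959441 , 0.13117484, 0.10842997]), array([-3.14156858e+00, -1.07605592e-03,  8.34431400e-02]))
(array([ 1.1, -0.7, 48.5]), array([ 0.0005,  0.0022, -0.0007]))
```

View pics/w5.png

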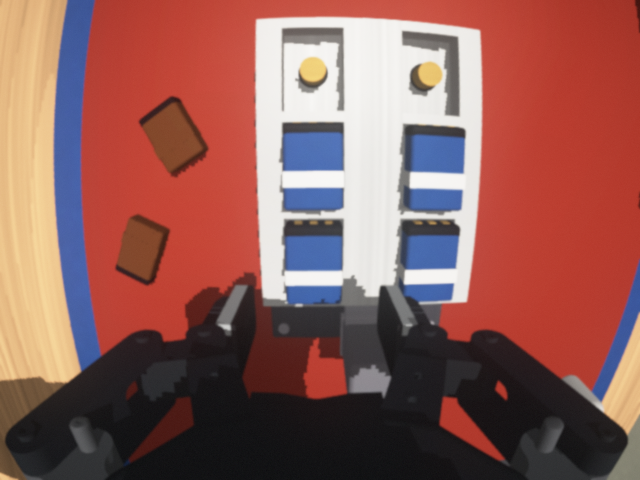

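The view shows pack A at (314,262), centred between the jaws (columns 235–400). All four packs stand proud and the rod tips are visible at (313,70) and (428,74).

```bash
python3 -m inch '[[1,-0.5,8,0,0,0],[1,-0.5,18,0,0,0],[1,-0.5,28,0,0,0],[1,-0.5,38,0,0,0],[1,-0.5,45,0,0,0],[1,-0.5,50,0,0,0],[1,-0.5,50,0,0,0],[1,-0.5,50,0,0,0],[1,-0.5,50,0,0,0],[1,-0.5,50,0,0,0]]'
python3 - <<'E'
from h import *
im,p=snap("wrist","w6");print(p,ctrl.get_obs()["ft_force"])
for a in [(286,223),(343,223),(342,302),(288,304)]: print(plane("wrist",*a,.068,(np.array([0.4959441 , 0.13117484, 0.10842997]), np.array([-3.14156858e+00, -1.07605592e-03,  8.34431400e-02]))))
E
```

```text
t: 13.78
eef_pos: [0.4965, 0.1323, 0.0595]
ee_rot: [-3.141, -0.001, 0.084]
ft_force: [-0.1, -0.1, -0.0]
finger_gap: 0.599
(array([0.49652331, 0.13227255, 0.05951501]), array([-3.14140505e+00, -8.74247557e-04,  8.40323045e-02])) [ 0.70050754  0.4470613  -0.35721661]
[0.47895239 0.15481117 0.068     ]
[0.50774437 0.15718831 0.068     ]
[0.51178522 0.11354877 0.068     ]
[0.4826477  0.10992569 0.068     ]
```

```bash
python3 -m inch '[[-1,-1,1.5,0,0,0],[-1,-1,1.5,0,0,0],[-1,-1,1.5,0,0,0],[-1,-1,1.5,0,0,0],[-1,-1,1.5,0,0,0],[-1,-1,1.5,0,0,0],[-1,-1,1.5,0,0,0],[-1,-1,1.5,0,0,0],[-1,-1,1.5,0,0,0],[-1,-1,1.5,0,0,0]]' 0.1 50
python3 -m inch '[[0,0,-3,0,0,0],[0,0,-8,0,0,0],[0,0,-16,0,0,0],[0,0,-26,0,0,0],[0,0,-38,0,0,0],[0,0,-50,0,0,0],[0,0,-62,0,0,0],[0,0,-72,0,0,0],[0,0,-80,0,0,0],[0,0,-80,0,0,0]]'
python3 - <<'E'
from h import *
im,p=snap("wrist","w7");print(p)
im,p=snap("top","t7")
E
```

```text
t: 14.67
eef_pos: [0.4951, 0.1332, 0.0577]
ee_rot: [-3.141, -0.0, 0.084]
ft_force: [-2.4, 0.4, 5.3]
finger_gap: 0.333
t: 15.5
eef_pos: [0.496, 0.1333, 0.1395]
ee_rot: [-3.141, -0.003, 0.084]
ft_force: [-0.2, 0.3, -0.2]
finger_gap: 0.326
(array([0.49598321, 0.13328472, 0.13946894]), array([-3.14111998e+00, -2.57713847e-03,  8.39637191e-02]))
```

View pics/w7.png

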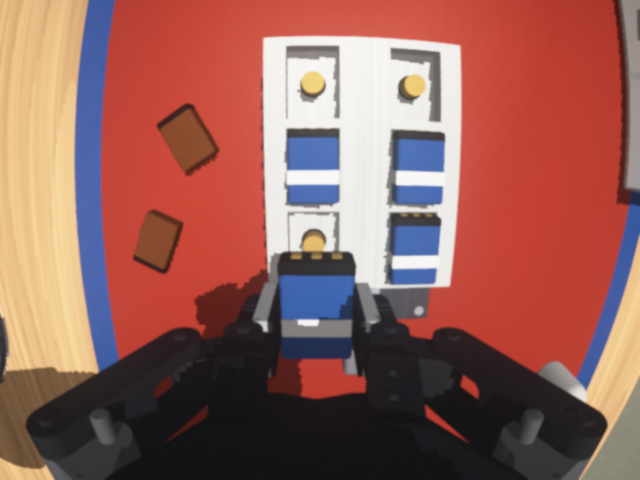

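Pack A is held at (316,305) and its nest is empty, with the rod tip showing at (314,242). Next I move over the tray for a measuring look.

```bash
python3 -m inch '[[2,12,-8,0,0,0],[4,34,-16,0,0,0],[6,62,-24,0,0,0.02],[8,92,-32,0,0,0.04],[10,122,-40,0,0,0.06],[12,152,-48,0,0,0.08],[14,182,-56,0,0,0.084],[16,212,-64,0,0,0.084],[18,242,-72,0,0,0.084],[20,272,-80,0,0,0.084]]'
python3 - <<'E'
from h import *
print(tot([.5,-.29,.24],0))
E
```

```text
t: 16.43
eef_pos: [0.5373, -0.1385, 0.2177]
ee_rot: [-3.142, 0.001, -0.0]
ft_force: [0.1, 0.3, -1.0]
finger_gap: 0.334
(array([-37.3, 151.5, -22.3]), array([-0.    ,  0.0008, -0.0003]))
```

```bash
python3 -m inch '[[-6,26,-6,0,0,0],[-12,52,-12,0,0,0],[-19,78,-18,0,0,0],[-25,104,-22,0,0,0],[-31,130,-22,0,0,0],[-36,148,-22,0,0,0],[-37,151,-22,0,0,0],[-37,151,-22,0,0,0],[-37,151,-22,0,0,0],[-37,151,-22,0,0,0]]'
python3 - <<'E'
from h import *
im,p=snap("wrist","w8");print(p)
im,p=snap("top","t8")
E
```

```text
t: 17.27
eef_pos: [0.5009, -0.2866, 0.2394]
ee_rot: [-3.141, 0.0, 0.001]
ft_force: [0.7, -0.0, -0.9]
finger_gap: 0.333
(array([ 0.50093577, -0.28658905,  0.23942477]), array([-3.14125701e+00,  2.48835536e-04,  7.17536365e-04]))
```

View pics/w8.png

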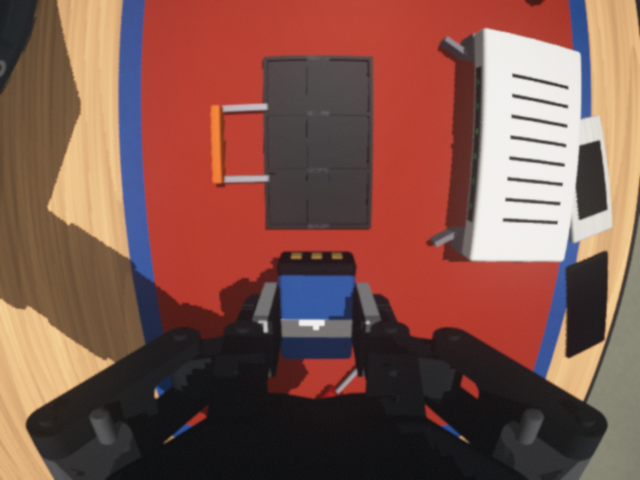

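```bash
python3 - <<'E'
from h import *
p=(np.array([ 0.50093577, -0.28658905,  0.23942477]), np.array([-3.14125701e+00,  2.48835536e-04,  7.17536365e-04]))
im=cv2.imread("pics/w8.png")
c=cv2.resize(im[45:240,195:385],None,fx=3,fy=3,interpolation=cv2.INTER_CUBIC)
cv2.imwrite("pics/c10.png",np.clip(c.astype(float)*2.2-60,0,255).astype(np.uint8))
q=np.array([plane("wrist",u,v,.007,p) for u,v in [(264,57),(372,56.5),(371.5,229),(266,228.5)]])
print(q.round(4),q.mean(0).round(4))
E
```

```text
[[ 0.4489 -0.1332  0.007 ]
 [ 0.5571 -0.1325  0.007 ]
 [ 0.5591 -0.3112  0.007 ]
 [ 0.4487 -0.3107  0.007 ]] [ 0.5035 -0.2219  0.007 ]
```

View pics/c10.png

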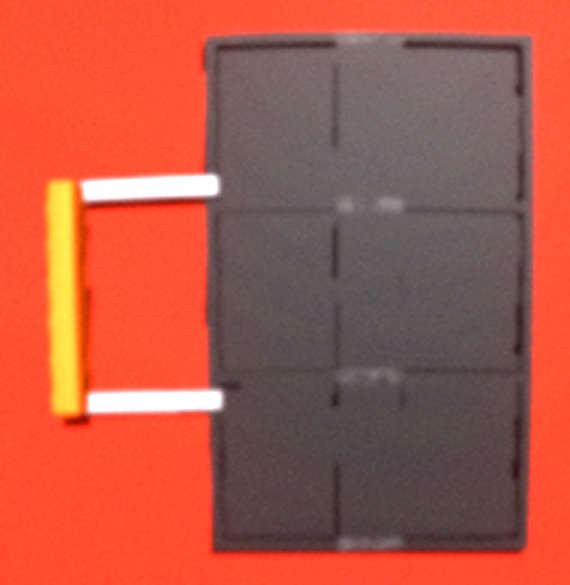

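The enhanced crop shows a tray with a wide centre divider (crop columns 335–402). That puts the cells at x ±31 and y 0, ±58 mm from the tray centre (0.5035, -0.2215), with yaw about 0.

```bash
python3 - <<'E'
from h import *
print(tot([.5345,-.2795,.03],0))
E
python3 -m inch '[[5,-1,20,0,0,0],[10,-3,45,0,0,0],[16,-5,75,0,0,0],[22,-6,105,0,0,0],[28,-7,135,0,0,0],[33.5,-7,165,0,0,0],[33.5,-7,185,0,0,0],[33.5,-7,200,0,0,0],[33.5,-7,208,0,0,0],[33.5,-7,209,0,0,0]]'
python3 - <<'E'
from h import *
print(tot([.5345,-.2795,.01],0))
im,p=snap("wrist","w9")
E
```

```text
(array([ 33.5,  -6.9, 209.5]), array([-0.0002,  0.0001,  0.0012]))
t: 18.2
eef_pos: [0.5337, -0.2793, 0.0291]
ee_rot: [-3.141, 0.002, 0.001]
ft_force: [0.2, 0.2, -0.2]
finger_gap: 0.334
(array([ 0.8,  0.2, 19.1]), array([-0.0011,  0.002 ,  0.0008]))
```

View pics/w9.png

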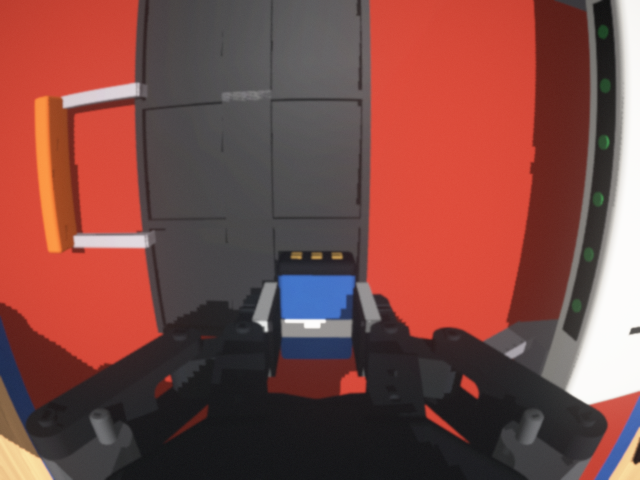

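The pack at (316,300) sits over the cell bounded by columns 272–362. Lowering it.

```bash
python3 -m inch '[[0.5,0,5,0,0,0],[0.5,0,10,0,0,0],[0.5,0,14,0,0,0],[0.5,0,17,0,0,0],[0.5,0,18.5,0,0,0],[0.5,0,19.5,0,0,0],[0.5,0,19.5,0,0,0],[0.5,0,19.5,0,0,0],[0.5,0,19.5,0,0,0],[0.5,0,19.5,0,0,0]]'
```

```text
t: 19.08
eef_pos: [0.535, -0.2804, 0.0112]
ee_rot: [3.141, -0.0, -0.0]
ft_force: [0.2, -0.3, -0.3]
finger_gap: 0.33
```

```bash
python3 -m inch '[[0,0,1,0,0,0],[0,0,2,0,0,0],[0,0,2,0,0,0],[0,0,2,0,0,0],[0,0,2,0,0,0],[0,0,2,0,0,0],[0,0,2,0,0,0],[0,0,2,0,0,0],[0,0,2,0,0,0],[0,0,2,0,0,0]]'
```

```text
t: 19.92
eef_pos: [0.5348, -0.2803, 0.009]
ee_rot: [-3.142, 0.0, -0.0]
ft_force: [0.9, -0.4, 0.2]
finger_gap: 0.333
```

```bash
python3 -m inch '[[0,0,0.5,0,0,0],[0,0,0.5,0,0,0],[0,0,0.5,0,0,0],[0,0,0.5,0,0,0],[0,0,0.5,0,0,0],[0,0,-4,0,0,0],[0,0,-16,0,0,0],[0,0,-32,0,0,0],[0,0,-56,0,0,0],[0,0,-86,0,0,0]]' 0.55
python3 - <<'E'
from h import *
im,p=snap("wrist","w10");print(p)
print(tot([.5595,.1373,.12],.084))
E
```

```text
t: 20.75
eef_pos: [0.5339, -0.2798, 0.095]
ee_rot: [-3.14, 0.002, -0.0]
ft_force: [0.2, -0.3, -0.7]
finger_gap: 0.55
(array([ 0.53386996, -0.27981871,  0.09498324]), array([-3.14043015e+00,  2.18491194e-03, -3.12934726e-05]))
(array([  23.1, -418.4,  -19. ]), array([ 0.0029, -0.0049, -0.084 ]))
```

View pics/w10.png

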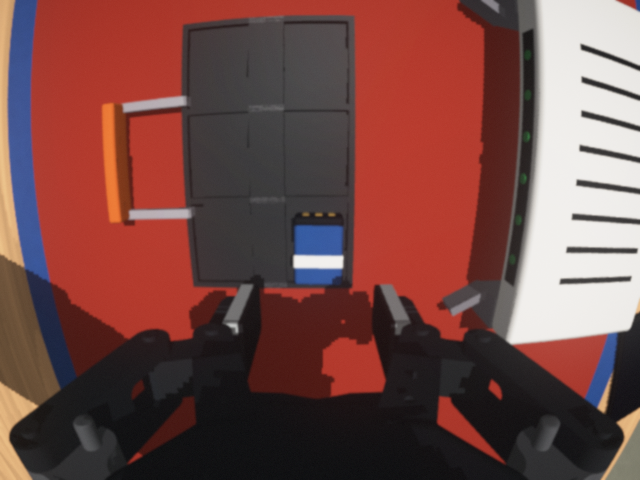

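Pack A lies flat in its cell at (318,250). Now pack B.

```bash
python3 -m inch '[[1,-20,-10,0,0,0],[3,-50,-19,0,0,0],[5,-85,-19,0,0,-0.02],[7,-120,-19,0,0,-0.04],[9,-155,-19,0,0,-0.06],[11,-190,-19,0,0,-0.084],[13,-225,-19,0,0,-0.084],[15,-260,-19,0,0,-0.084],[17,-295,-19,0,0,-0.084],[19,-330,-19,0,0,-0.084]]'
python3 - <<'E'
from h import *
print(tot([.5595,.138,.115],.084))
E
```

```text
t: 21.63
eef_pos: [0.5538, 0.0514, 0.1145]
ee_rot: [-3.142, -0.001, 0.084]
ft_force: [0.8, -0.4, -0.1]
finger_gap: 0.549
(array([ 12.9, -85.8,  -0.5]), array([-0.    , -0.0008, -0.0001]))
```

```bash
python3 -m inch '[[4,-30,-3,0,0,0],[9,-60,-3,0,0,0],[13,-86,-3,0,0,0],[13,-86,-3,0,0,0],[13,-86,10,0,0,0],[13,-86,22,0,0,0],[13,-86,34,0,0,0],[13,-86,40,0,0,0],[13,-86,40,0,0,0],[13,-86,40,0,0,0]]'
python3 - <<'E'
from h import *
im,p=snap("wrist","w11");print(p)
print(tot([.5595,.1385,.058],.084))
E
```

```text
t: 22.47
eef_pos: [0.5596, 0.1363, 0.0743]
ee_rot: [3.142, 0.0, 0.084]
ft_force: [0.2, -0.1, 0.4]
finger_gap: 0.547
(array([0.55958898, 0.13625201, 0.07431275]), array([3.14152534e+00, 8.19930307e-05, 8.37690232e-02]))
(array([-0.2, -2.2, 16.7]), array([-0.0001, -0.0007, -0.0002]))
```

View pics/w11.png

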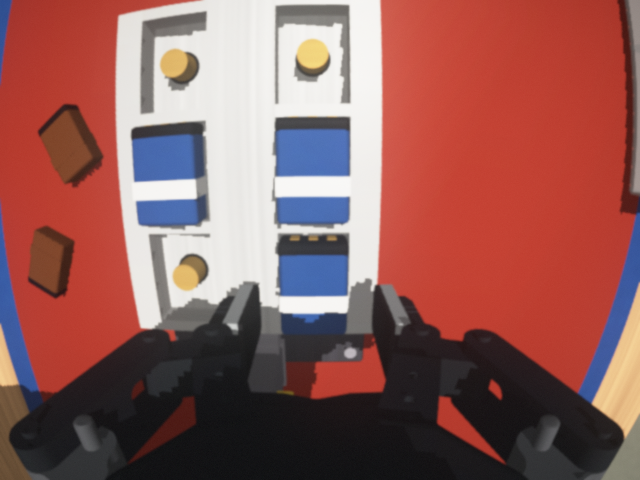

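The jaws straddle pack B, which is at (314,285). Descending and gripping.

```bash
python3 -m inch '[[0,-1,4,0,0,0],[0,-2,9,0,0,0],[0,-2,14,0,0,0],[0,-2,16.5,0,0,0],[0,-2,16.7,0,0,0],[0,-2,16.7,0,0,0],[0,-2,16.7,0,0,0],[0,-2,16.7,0,0,0],[0,-2,16.7,0,0,0],[0,-2,16.7,0,0,0]]'
python3 -m inch '[[0,0,0,0,0,0],[0,0,0,0,0,0],[0,0,0,0,0,0],[0,0,0,0,0,0],[0,0,0,0,0,0],[0,0,0,0,0,0],[0,0,0,0,0,0],[0,0,-2,0,0,0],[0,0,-8,0,0,0],[0,0,-18,0,0,0]]' 0.1 60
python3 -m inch '[[0,0,-16,0,0,0],[0,0,-34,0,0,0],[0,15,-50,0,0,0],[0,40,-56,0,0,0],[0,70,-58,0,0,0.02],[0,100,-58,0,0,0.04],[0,130,-58,0,0,0.06],[0,160,-58,0,0,0.084],[0,190,-58,0,0,0.084],[0,220,-58,0,0,0.084]]'
python3 - <<'E'
from h import *
im,p=snap("wrist","w12");print(p)
im,p=snap("top","t12");hsv=cv2.cvtColor(im,cv2.COLOR_BGR2HSV)
m=(hsv[...,2]<90)&(hsv[...,1]<90); m[:230]=0;m[330:]=0;m[:,:360]=0;m[:,460:]=0
for b in blobs(m,300): print(b)
print(tot([.5345,-.2215,.04],0))
E
```

```text
t: 23.35
eef_pos: [0.5595, 0.1385, 0.0575]
ee_rot: [-3.142, -0.0, 0.084]
ft_force: [-0.6, 1.0, -0.3]
finger_gap: 0.549
t: 24.18
eef_pos: [0.5588, 0.1383, 0.0751]
ee_rot: [3.141, 0.002, 0.084]
ft_force: [1.3, -0.4, -1.2]
finger_gap: 0.33
t: 25.02
eef_pos: [0.5779, -0.0822, 0.1344]
ee_rot: [3.141, -0.001, -0.0]
ft_force: [0.9, 1.0, -1.1]
finger_gap: 0.329
(array([ 0.577948  , -0.08224697,  0.13438187]), array([ 3.14147645e+00, -8.44428163e-04, -1.48847926e-04]))
(np.int32(985), array([426.1319797 , 286.89340102]), ((425.5, 289.5), (79.0, 25.0), 90.0))
(array([-43.2, 137. ,  94.3]), array([ 0.001 , -0.0008, -0.0037]))
```

View pics/w12.png

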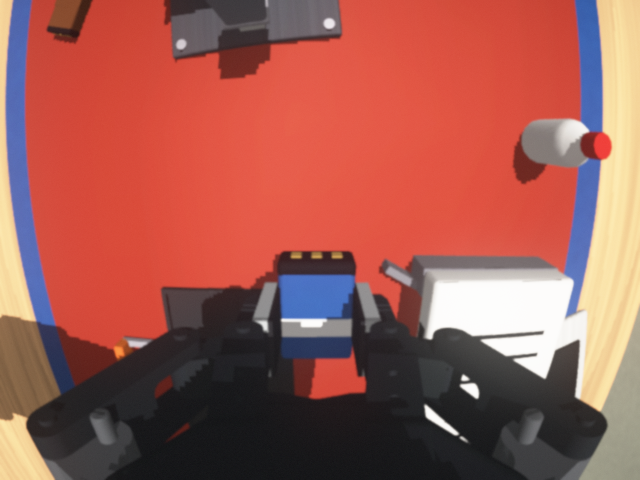

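View pics/t12.png

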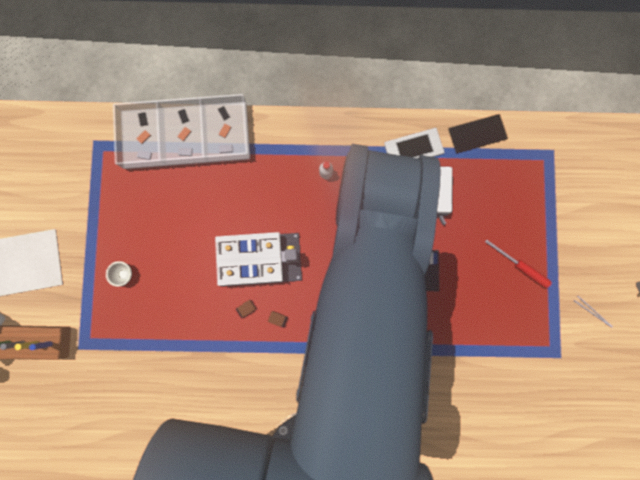

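```bash
python3 - <<'E'
from h import *
p=(np.array([ 0.577948  , -0.08224697,  0.13438187]), np.array([ 3.14147645e+00, -8.44428163e-04, -1.48847926e-04]))
print(plane("wrist",163,288,.007,p))
im,_=snap("scene","s12")
cv2.imwrite("pics/c12.png",cv2.resize(im[215:335,190:330],None,fx=5,fy=5,interpolation=cv2.INTER_CUBIC))
E
```

```text
[ 0.45018107 -0.13162748  0.007     ]
```

View pics/c12.png

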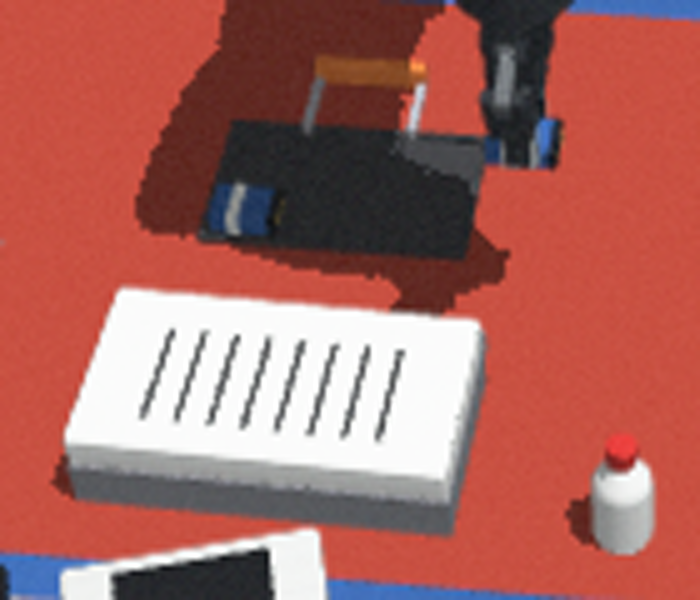

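The tray hasn't moved: its corner reads (0.450,-0.132) and the scene crop matches. Placing B in the middle +x cell.

```bash
python3 -m inch '[[-8,28,5,0,0,0],[-16,56,15,0,0,0],[-26,86,30,0,0,0],[-36,112,45,0,0,0],[-42,130,60,0,0,0],[-43.4,139,75,0,0,0],[-43.4,139,86,0,0,0],[-43.4,139,94,0,0,0],[-43.4,139,94,0,0,0],[-43.4,139,94,0,0,0]]'
python3 - <<'E'
from h import *
print(tot([.5345,-.222,.0088],0))
im,p=snap("wrist","w13");print(p)
E
```

```text
t: 26.0
eef_pos: [0.5348, -0.2186, 0.0396]
ee_rot: [-3.141, 0.0, 0.001]
ft_force: [0.1, 0.8, -0.8]
finger_gap: 0.33
(array([-0.3,  3.4, 30.8]), array([-0.0002,  0.0001,  0.0013]))
(array([ 0.53483053, -0.21864902,  0.03957773]), array([-3.14135572e+00,  1.37574800e-04,  1.33115836e-03]))
```

View pics/w13.png

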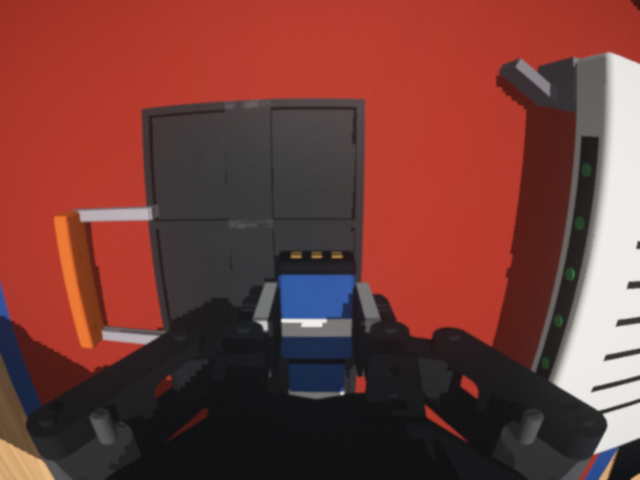

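```bash
python3 -m inch '[[-0.3,3,5,0,0,0],[-0.3,3.4,10,0,0,0],[-0.3,3.4,16,0,0,0],[-0.3,3.4,21,0,0,0],[-0.3,3.4,25,0,0,0],[-0.3,3.4,28,0,0,0],[-0.3,3.4,30,0,0,0],[-0.3,3.4,30.8,0,0,0],[-0.3,3.4,30.8,0,0,0],[-0.3,3.4,30.8,0,0,0]]'
python3 -m inch '[[0,0,0.3,0,0,0],[0,0,0.3,0,0,0],[0,0,0.3,0,0,0],[0,0,0.3,0,0,0],[0,0,0.3,0,0,0],[0,0,-4,0,0,0],[0,0,-16,0,0,0],[0,0,-32,0,0,0],[0,0,-56,0,0,0],[0,0,-86,0,0,0]]' 0.55
python3 - <<'E'
from h import *
im,p=snap("wrist","w14");print(p)
print(tot([.491,.185,.118],.084))
E
```

```text
t: 26.88
eef_pos: [0.5343, -0.2232, 0.0088]
ee_rot: [3.142, -0.0, -0.0]
ft_force: [-2.6, 0.9, 4.7]
finger_gap: 0.334
t: 27.72
eef_pos: [0.5331, -0.2227, 0.0945]
ee_rot: [-3.141, 0.002, -0.0]
ft_force: [0.4, -1.1, -0.4]
finger_gap: 0.553
(array([ 0.53314974, -0.2227142 ,  0.09451086]), array([-3.14059498e+00,  2.27777371e-03, -1.15092978e-05]))
(array([ -44.9, -408.9,  -17.8]), array([ 0.0023, -0.0051, -0.084 ]))
```

View pics/w14.png

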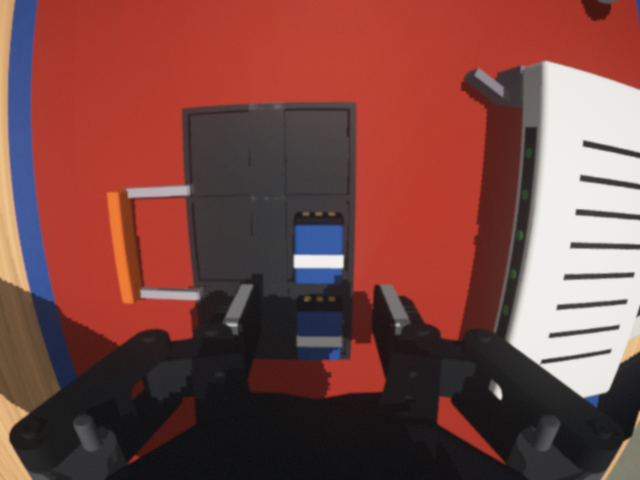

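Both packs lie flat in their own cells at (318,248) and (320,328). Next is pack C, the -x one in the middle row.

```bash
python3 -m inch '[[-4,-20,-12,0,0,0],[-8,-50,-22,0,0,0],[-12,-85,-22,0,0,-0.02],[-16,-120,-22,0,0,-0.04],[-20,-155,-22,0,0,-0.06],[-24,-190,-22,0,0,-0.084],[-28,-225,-22,0,0,-0.084],[-32,-260,-22,0,0,-0.084],[-36,-295,-22,0,0,-0.084],[-40,-330,-22,0,0,-0.084]]'
python3 - <<'E'
from h import *
print(tot([.491,.186,.118],.084))
E
```

```text
t: 28.6
eef_pos: [0.4938, 0.1085, 0.1169]
ee_rot: [-3.142, -0.001, 0.084]
ft_force: [1.9, 0.2, -0.5]
finger_gap: 0.549
(array([  3.7, -77.4,  -1.1]), array([-0.0001, -0.0007, -0.0001]))
```

```bash
python3 -m inch '[[1,-25,-1,0,0,0],[3,-52,-1,0,0,0],[3.7,-77,-1,0,0,0],[3.7,-77,-1,0,0,0],[3.7,-77,10,0,0,0],[3.7,-77,22,0,0,0],[3.7,-77,34,0,0,0],[3.7,-77,42,0,0,0],[3.7,-77,42,0,0,0],[3.7,-77,42,0,0,0]]'
python3 - <<'E'
from h import *
im,p=snap("wrist","w15");print(p)
print(tot([.491,.186,.0578],.084))
E
```

```text
t: 29.43
eef_pos: [0.4913, 0.1837, 0.0746]
ee_rot: [3.141, 0.0, 0.084]
ft_force: [0.4, -0.1, 0.4]
finger_gap: 0.549
(array([0.49129602, 0.18366106, 0.07462402]), array([3.14143968e+00, 3.91419200e-04, 8.38170705e-02]))
(array([-0.5, -2.2, 17.3]), array([-0.0001, -0.0004, -0.0002]))
```

View pics/w15.png

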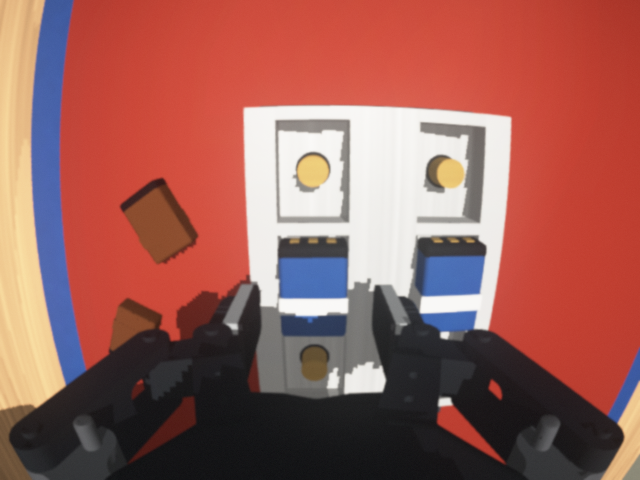

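The jaws straddle pack C at (314,285).

```bash
python3 -m inch '[[0,-1,4,0,0,0],[0,-2,9,0,0,0],[0,-2,14,0,0,0],[0,-2,17,0,0,0],[0,-2,17.2,0,0,0],[0,-2,17.2,0,0,0],[0,-2,17.2,0,0,0],[0,-2,17.2,0,0,0],[0,-2,17.2,0,0,0],[0,-2,17.2,0,0,0]]'
python3 -m inch '[[0,0,0,0,0,0],[0,0,0,0,0,0],[0,0,0,0,0,0],[0,0,0,0,0,0],[0,0,0,0,0,0],[0,0,0,0,0,0],[0,0,0,0,0,0],[0,0,-2,0,0,0],[0,0,-8,0,0,0],[0,0,-18,0,0,0]]' 0.1 60
python3 -m inch '[[0,0,-16,0,0,0],[0,0,-34,0,0,0],[0,15,-50,0,0,0],[0,40,-56,0,0,0],[0,70,-58,0,0,0.02],[0,100,-58,0,0,0.04],[0,130,-58,0,0,0.06],[0,160,-58,0,0,0.084],[0,190,-58,0,0,0.084],[0,220,-58,0,0,0.084]]'
python3 - <<'E'
from h import *
im,p=snap("wrist","w16");print(p)
im,_=snap("scene","s16")
cv2.imwrite("pics/c16.png",cv2.resize(im[215:335,190:330],None,fx=5,fy=5,interpolation=cv2.INTER_CUBIC))
print(tot([.4725,-.222,.04],0))
E
```

```text
t: 30.32
eef_pos: [0.4913, 0.1859, 0.0575]
ee_rot: [-3.142, -0.0, 0.084]
ft_force: [0.0, -0.2, -0.1]
finger_gap: 0.553
t: 31.15
eef_pos: [0.4907, 0.1857, 0.0752]
ee_rot: [3.141, 0.001, 0.084]
ft_force: [-0.5, 0.4, -0.2]
finger_gap: 0.329
t: 31.98
eef_pos: [0.5098, -0.0348, 0.1344]
ee_rot: [3.142, -0.001, -0.0]
ft_force: [0.8, 1.7, -0.2]
finger_gap: 0.33
(array([ 0.50978866, -0.03482173,  0.13437228]), array([ 3.14152258e+00, -9.70768977e-04, -1.20784519e-04]))
(array([-37. , 185.3,  94.4]), array([ 0.0009, -0.0011, -0.0036]))
```

View pics/c16.png

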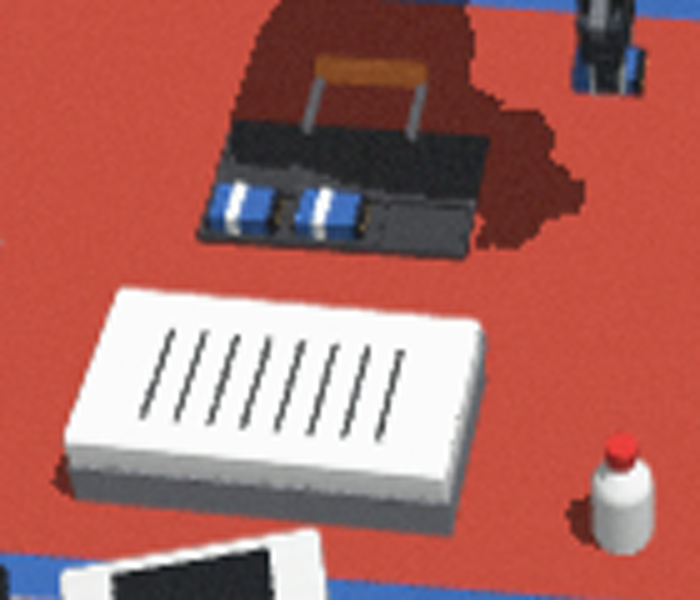

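View pics/w16.png

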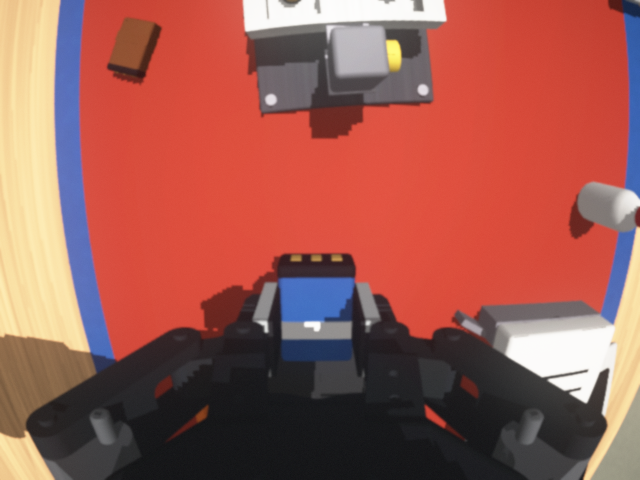

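The tray is still in place with two packs. Placing C in the middle -x cell.

```bash
python3 -m inch '[[-6,24,3,0,0,0],[-12,54,8,0,0,0],[-18,86,15,0,0,0],[-24,118,25,0,0,0],[-30,148,40,0,0,0],[-35,172,58,0,0,0],[-36.6,185,76,0,0,0],[-36.6,187,88,0,0,0],[-36.6,187,94,0,0,0],[-36.6,187,94,0,0,0]]'
python3 - <<'E'
from h import *
print(tot([.4725,-.222,.0088],0))
im,p=snap("wrist","w17");print(p)
E
```

```text
t: 32.92
eef_pos: [0.4726, -0.2198, 0.0388]
ee_rot: [-3.141, 0.001, -0.0]
ft_force: [-0.6, -0.5, 0.4]
finger_gap: 0.326
(array([-0.1,  2.2, 30. ]), array([-0.0008,  0.0013, -0.0001]))
(array([ 0.47262827, -0.21978027,  0.03875362]), array([-3.14078952e+00,  1.33856259e-03, -7.51044562e-05]))
```

View pics/w17.png

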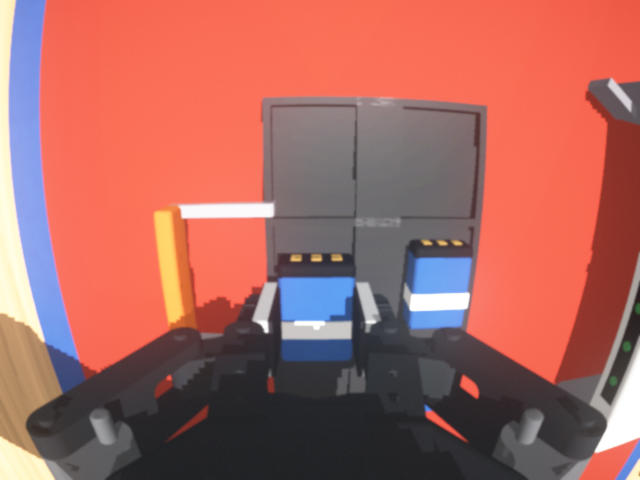

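```bash
python3 -m inch '[[0,2,5,0,0,0],[0,2.2,10,0,0,0],[0,2.2,16,0,0,0],[0,2.2,21,0,0,0],[0,2.2,25,0,0,0],[0,2.2,28,0,0,0],[0,2.2,29,0,0,0],[0,2.2,29.8,0,0,0],[0,2.2,29.8,0,0,0],[0,2.2,29.8,0,0,0]]'
python3 -m inch '[[0,0,0.3,0,0,0],[0,0,0.3,0,0,0],[0,0,0.3,0,0,0],[0,0,0.3,0,0,0],[0,0,0.3,0,0,0],[0,0,-4,0,0,0],[0,0,-16,0,0,0],[0,0,-32,0,0,0],[0,0,-56,0,0,0],[0,0,-86,0,0,0]]' 0.55
python3 - <<'E'
from h import *
im,p=snap("wrist","w18");print(p)
print(tot([.555,.191,.118],.084))
E
```

```text
t: 33.8
eef_pos: [0.4732, -0.2226, 0.0097]
ee_rot: [3.141, -0.0, -0.0]
ft_force: [0.5, -0.6, -0.1]
finger_gap: 0.335
t: 34.63
eef_pos: [0.4721, -0.2221, 0.0956]
ee_rot: [-3.141, 0.002, -0.0]
ft_force: [1.0, -0.5, -0.6]
finger_gap: 0.548
(array([ 0.47206296, -0.22206651,  0.09563462]), array([-3.14054687e+00,  2.20272189e-03, -2.58603637e-05]))
(array([  80.2, -414.3,  -16.5]), array([ 0.0025, -0.0048, -0.084 ]))
```

View pics/w18.png

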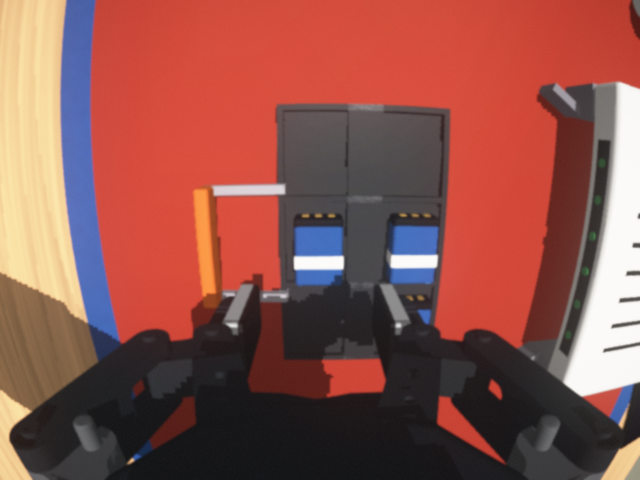

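C lies flat at (319,250). Now the last pack, D.

```bash
python3 -m inch '[[8,-20,-12,0,0,0],[16,-50,-22,0,0,0],[24,-85,-22,0,0,-0.02],[32,-120,-22,0,0,-0.04],[40,-155,-22,0,0,-0.06],[48,-190,-22,0,0,-0.084],[56,-225,-22,0,0,-0.084],[64,-260,-22,0,0,-0.084],[72,-295,-22,0,0,-0.084],[78,-330,-22,0,0,-0.084]]'
python3 - <<'E'
from h import *
print(tot([.555,.1915,.118],.084))
E
```

```text
t: 35.52
eef_pos: [0.5514, 0.1094, 0.1178]
ee_rot: [-3.142, -0.001, 0.084]
ft_force: [1.0, -0.5, 0.1]
finger_gap: 0.55
(array([ 10.5, -81.5,  -0.1]), array([-0.    , -0.0007,  0.0001]))
```

```bash
python3 -m inch '[[3,-27,0,0,0,0],[7,-55,0,0,0,0],[10.5,-81.5,0,0,0,0],[10.5,-81.5,0,0,0,0],[10.5,-81.5,10,0,0,0],[10.5,-81.5,22,0,0,0],[10.5,-81.5,34,0,0,0],[10.5,-81.5,43,0,0,0],[10.5,-81.5,43,0,0,0],[10.5,-81.5,43,0,0,0]]'
python3 - <<'E'
from h import *
im,p=snap("wrist","w19");print(p)
print(tot([.555,.191,.0578],.084))
E
```

```text
t: 36.35
eef_pos: [0.5544, 0.1888, 0.0741]
ee_rot: [3.141, 0.001, 0.083]
ft_force: [0.5, -1.1, 0.9]
finger_gap: 0.552
(array([0.55437979, 0.18878323, 0.07412016]), array([3.14130485e+00, 1.01553100e-03, 8.32190337e-02]))
(array([ 0.3, -1.9, 17. ]), array([ 0.    , -0.0001, -0.0006]))
```

View pics/w19.png

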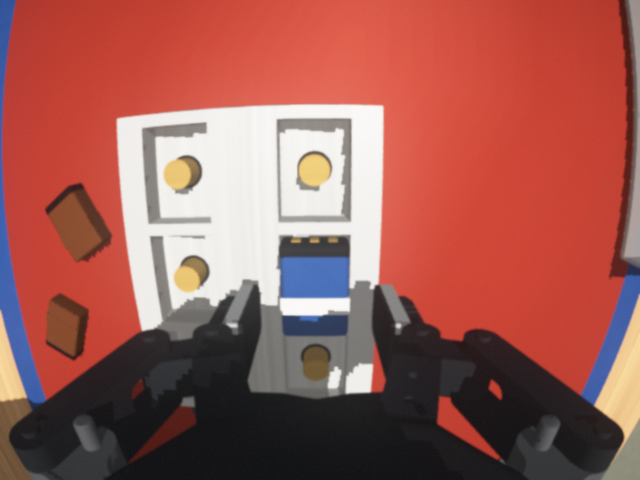

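The jaws straddle pack D at (315,285).

```bash
python3 -m inch '[[0,-1,4,0,0,0],[0,-2,9,0,0,0],[0,-2,14,0,0,0],[0,-2,16.7,0,0,0],[0,-2,16.8,0,0,0],[0,-2,16.8,0,0,0],[0,-2,16.8,0,0,0],[0,-2,16.8,0,0,0],[0,-2,16.8,0,0,0],[0,-2,16.8,0,0,0]]'
python3 -m inch '[[0,0,0,0,0,0],[0,0,0,0,0,0],[0,0,0,0,0,0],[0,0,0,0,0,0],[0,0,0,0,0,0],[0,0,0,0,0,0],[0,0,0,0,0,0],[0,0,-2,0,0,0],[0,0,-8,0,0,0],[0,0,-18,0,0,0]]' 0.1 60
python3 -m inch '[[0,0,-16,0,0,0],[0,0,-34,0,0,0],[0,15,-50,0,0,0],[0,40,-56,0,0,0],[0,70,-58,0,0,0.02],[0,100,-58,0,0,0.04],[0,130,-58,0,0,0.06],[0,160,-58,0,0,0.084],[0,190,-58,0,0,0.084],[0,220,-58,0,0,0.084]]'
python3 - <<'E'
from h import *
im,p=snap("wrist","w20");print(p)
im,_=snap("scene","s20")
cv2.imwrite("pics/c20.png",cv2.resize(im[215:335,190:330],None,fx=5,fy=5,interpolation=cv2.INTER_CUBIC))
print(tot([.4725,-.280,.04],0))
E
```

```text
t: 37.23
eef_pos: [0.5546, 0.1916, 0.0579]
ee_rot: [-3.142, -0.0, 0.084]
ft_force: [-0.3, -0.3, 0.5]
finger_gap: 0.551
t: 38.07
eef_pos: [0.5539, 0.1913, 0.0755]
ee_rot: [3.141, 0.002, 0.084]
ft_force: [-0.6, -0.1, -0.1]
finger_gap: 0.331
t: 38.9
eef_pos: [0.5731, -0.0291, 0.1348]
ee_rot: [3.142, -0.001, -0.0]
ft_force: [-0.1, 0.2, -0.3]
finger_gap: 0.333
(array([ 0.5730796 , -0.0291395 ,  0.13478358]), array([ 3.14157827e+00, -8.62948658e-04, -1.47722938e-04]))
(array([-99.9, 248.9,  94.8]), array([ 0.0009, -0.0008, -0.0037]))
```

View pics/c20.png

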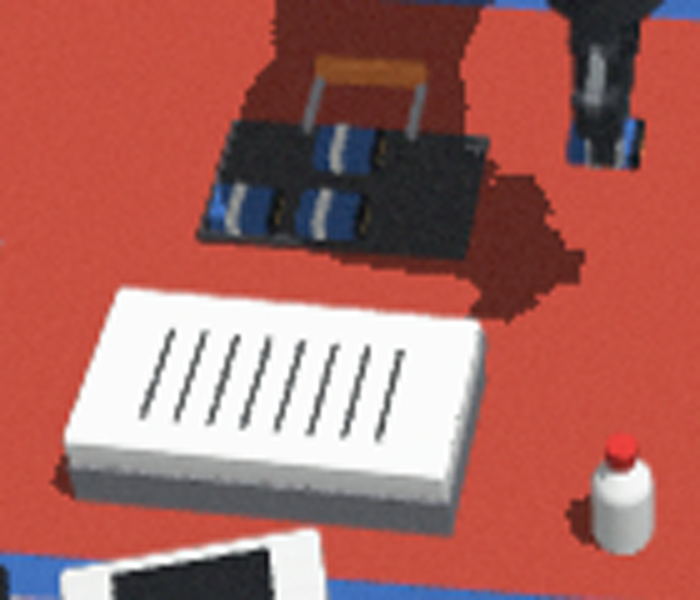

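View pics/w20.png

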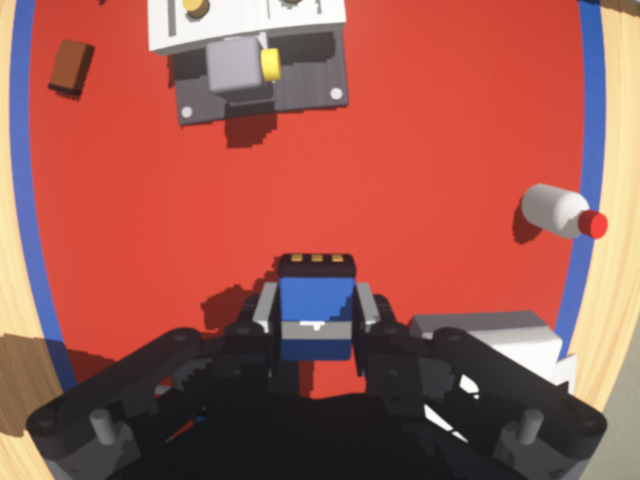

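The tray is unmoved with three packs in it. I'll put D in the +y, -x cell for balance.

```bash
python3 -m inch '[[-12,14,3,0,0,0],[-28,30,8,0,0,0],[-45,50,15,0,0,0],[-62,72,25,0,0,0],[-80,96,40,0,0,0],[-94,118,58,0,0,0],[-100,130,76,0,0,0],[-100,134,88,0,0,0],[-100,134.5,94,0,0,0],[-100,134.5,94,0,0,0]]'
python3 - <<'E'
from h import *
print(tot([.4725,-.1637,.0093],0))
im,p=snap("wrist","w21");print(p)
E
```

```text
t: 39.83
eef_pos: [0.4727, -0.1619, 0.0393]
ee_rot: [-3.141, 0.001, -0.0]
ft_force: [-0.4, 0.3, -0.1]
finger_gap: 0.33
(array([-0.1,  1.9, 30. ]), array([-0.0005,  0.0011, -0.0003]))
(array([ 0.47267894, -0.16185161,  0.03927011]), array([-3.14106246e+00,  1.05179374e-03, -2.69722111e-04]))
```

View pics/w21.png

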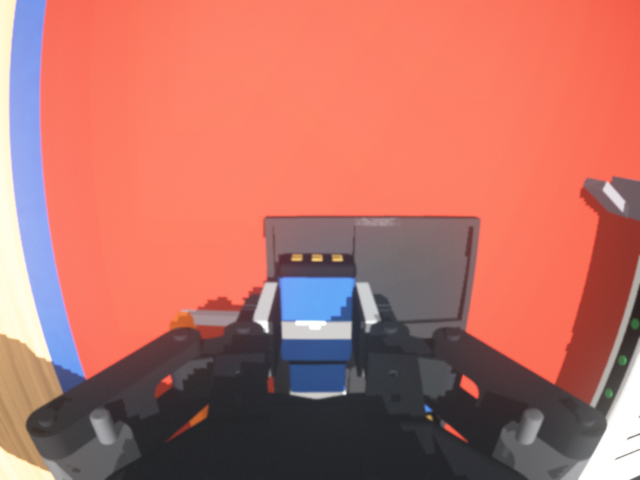

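```bash
python3 -m inch '[[0,2,5,0,0,0],[0,2,10,0,0,0],[0,2,16,0,0,0],[0,2,21,0,0,0],[0,2,25,0,0,0],[0,2,28,0,0,0],[0,2,29,0,0,0],[0,2,30,0,0,0],[0,2,30,0,0,0],[0,2,30,0,0,0]]'
python3 -m inch '[[0,0,0.3,0,0,0],[0,0,0.3,0,0,0],[0,0,0.3,0,0,0],[0,0,0.3,0,0,0],[0,0,0.3,0,0,0],[0,0,-4,0,0,0],[0,0,-16,0,0,0],[0,0,-40,0,0,0],[0,0,-70,0,0,0],[0,0,-100,0,0,0]]' 0.55
python3 -m inch '[[5,20,-20,0,0,0],[10,45,-40,0,0,0],[20,75,-70,0,0,0],[30,100,-95,0,0,0],[35,120,-110,0,0,0],[35,130,-120,0,0,0],[35,130,-120,0,0,0],[35,130,-120,0,0,0],[35,130,-120,0,0,0],[35,130,-120,0,0,0]]'
python3 - <<'E'
from h import *
im,p=snap("wrist","w22");print(p)
E
```

```text
t: 40.72
eef_pos: [0.4731, -0.1642, 0.0098]
ee_rot: [3.142, -0.0, -0.0]
ft_force: [0.2, -0.2, -0.6]
finger_gap: 0.328
t: 41.55
eef_pos: [0.4724, -0.164, 0.1109]
ee_rot: [-3.141, 0.001, -0.0]
ft_force: [1.6, -0.7, -0.0]
finger_gap: 0.553
t: 42.38
eef_pos: [0.5076, -0.2931, 0.229]
ee_rot: [-3.141, 0.001, 0.001]
ft_force: [0.2, -0.4, -0.2]
finger_gap: 0.549
(array([ 0.5076071 , -0.29312842,  0.22898652]), array([-3.14082265e+00,  1.11654301e-03,  8.20418572e-04]))
```

View pics/w22.png

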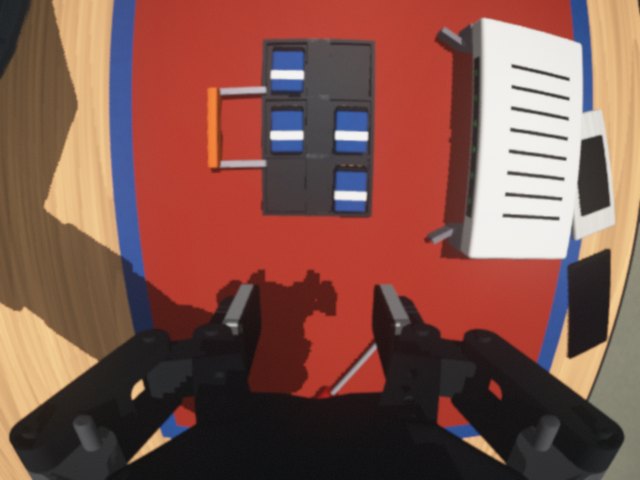

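All four packs are flat in separate cells at (288,71), (287,131), (351,131) and (351,191). Next I measure the dock pose.

```bash
python3 - <<'E'
from h import *
p=(np.array([ 0.5076071 , -0.29312842,  0.22898652]), np.array([-3.14082265e+00,  1.11654301e-03,  8.20418572e-04]))
im=cv2.imread("pics/top0.png")
m=(im.min(2)>185);m[:155]=0;m[225:]=0;m[:,:355]=0;m[:,460:]=0
n,l,s,c=cv2.connectedComponentsWithStats(m.astype(np.uint8));i=1+s[1:,4].argmax()
cn=max(cv2.findContours((l==i).astype(np.uint8),0,2)[0],key=cv2.contourArea)
hull=cv2.convexHull(cn);q=cv2.approxPolyDP(hull,4,True)[:,0];print(s[i],q.tolist())
pts=cn[:,0]
def fit(sel):
    w=np.array([plane("top",u,v,.06)[:2] for u,v in pts[sel]]);vx,vy,x,y=cv2.fitLine(w.astype(np.float32),cv2.DIST_HUBER,0,.01,.01).ravel();return np.array([x,y]).round(4),np.degrees(np.arctan2(vy,vx)).round(2),sel.sum()
x,y=pts.T
L=x.min();Rr=x.max();T=y.min();B=y.max();print(L,Rr,T,B)
print("left",fit((x<L+5)&(y>T+8)&(y<B-8)),"right",fit((x>Rr-5)&(y>T+8)&(y<B-8)))
print("front",fit((y>B-8)&(x>L+8)&(x<Rr-8)),"back",fit((y<T+6)&(x>L+8)&(x<Rr-8)))
im=cv2.imread("pics/w22.png")
cv2.imwrite("pics/c22.png",cv2.resize(im[10:270,420:600],None,fx=2.3,fy=2.3,interpolation=cv2.INTER_CUBIC))
E
```

```text
[ 364  155   87   57 3465] [[450, 168], [449, 211], [364, 207], [367, 164], [389, 155], [430, 155]]
364 450 155 211
left (array([ 0.7246, -0.1077], dtype=float32), np.float32(-2.51), np.int64(10)) right (array([ 0.7675, -0.3262], dtype=float32), np.float32(44.59), np.int64(2))
front (array([ 0.6557, -0.2421], dtype=float32), np.float32(88.56), np.int64(8)) back (array([ 0.7925, -0.2297], dtype=float32), np.float32(-85.14), np.int64(32))
```

View pics/c22.png

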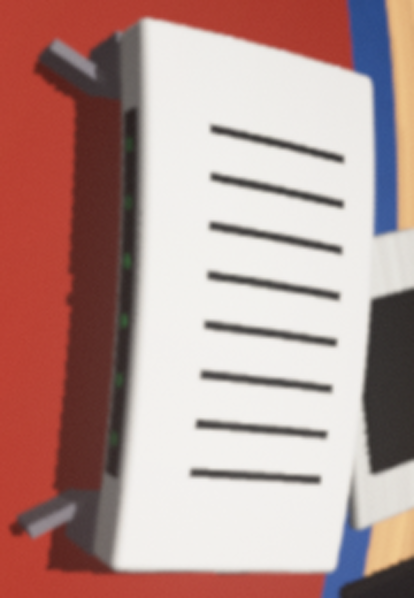

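```bash
python3 - <<'E'
from h import *
p=(np.array([ 0.5076071 , -0.29312842,  0.22898652]), np.array([-3.14082265e+00,  1.11654301e-03,  8.20418572e-04]))
d=lambda x,y:(x/2.3+420-.3,y/2.3+10-.3)
q=np.array([plane("wrist",*d(*a),.06,p) for a in [(142,18),(372,80),(335,571),(112,571)]])[:,:2]
print("wrist",q.round(4).tolist(),q.mean(0)); f=q[0]-q[3];b=q[1]-q[2];print(np.degrees(np.arctan2(-f[0],f[1])),np.degrees(np.arctan2(-b[0],b[1])))
for z in (.02,.034): 
  c=np.array([plane("wrist",*d(*a),z,p) for a in [(40,60),(14,528)]]);print("cheek",c.round(4).tolist(),c.mean(0),np.degrees(np.arctan2(c[1,0]-c[0,0],c[0,1]-c[1,1])))
# slots on top face: ends -> direction
s=[((211,128),(344,159)),((211,177),(344,205)),((210,225),(342,250)),((208,275),(340,297)),((205,324),(336,342)),((201,374),(332,390)),((197,424),(327,435)),((191,472),(320,480))]
a=np.array([[plane("wrist",*d(*u),.06,p)[:2] for u in r] for r in s]); v=a[:,1]-a[:,0]
print("slot yaw",np.degrees(np.arctan2(v[:,1],v[:,0])).round(2),"slot line",a.mean((0,1)), np.degrees(np.arctan2(-(a[0,0]-a[-1,0])[0],(a[0,0]-a[-1,0])[1])),np.degrees(np.arctan2(-(a[0,1]-a[-1,1])[0],(a[0,1]-a[-1,1])[1])))
d=lambda x,y:(x/5+190-.4,y/5+215-.4)
q=np.array([plane("scene",*d(*a),.06) for a in [(482,322),(447,503),(64,445),(118,289)]])[:,:2]
print("scene",q.round(4).tolist(),q.mean(0)); f=q[0]-q[3];b=q[1]-q[2];print(np.degrees(np.arctan2(-f[0],f[1])),np.degrees(np.arctan2(-b[0],b[1])))
# top view
d=lambda x,y:(x/3.5+350-.36,y/3.5+150-.36)
q=np.array([plane("top",*d(*a),.06) for a in [(44,212),(50,48),(358,60),(356,217)]])[:,:2]
print("top",q.round(4).tolist(),q.mean(0)); f=q[0]-q[3];b=q[1]-q[2];print(np.degrees(np.arctan2(-f[0],f[1])),np.degrees(np.arctan2(-b[0],b[1])))
E
```

```text
wrist [[0.6558, -0.1056], [0.7739, -0.1089], [0.7684, -0.3317], [0.6502, -0.3297]] [ 0.71206695 -0.21896929]
-1.422896410723966 -1.403372088502752
cheek [[0.6251, -0.1175, 0.02], [0.6185, -0.3224, 0.02]] [ 0.62180135 -0.21995108  0.02      ] -1.8674450094851407
cheek [[0.6205, -0.1218, 0.034], [0.6141, -0.3186, 0.034]] [ 0.61727679 -0.22022427  0.034     ] -1.8674450094851573
slot yaw [-1.25 -1.26 -1.38 -1.51 -1.36 -1.89 -1.4  -1.55] slot line [ 0.71822674 -0.21876946] -1.3166993424135702 -1.6089228682993442
scene [[0.6597, -0.101], [0.7945, -0.1008], [0.7747, -0.3274], [0.6545, -0.3269]] [ 0.72083696 -0.21404991]
-1.307444838733337 -4.98804757451868
top [[0.6512, -0.1008], [0.7742, -0.1042], [0.7696, -0.3325], [0.6518, -0.3296]] [ 0.71168445 -0.21679834]
0.14284703342605673 -1.165695402686358
```

```bash
python3 - <<'E'
from h import *
im,p=snap("wrist","w23")
hsv=cv2.cvtColor(im,cv2.COLOR_BGR2HSV)
m=(hsv[...,0]>8)&(hsv[...,0]<18)&(hsv[...,1]>200)&(hsv[...,2]>120);m[:,:190]=0;m[:,240:]=0;m[190:]=0
for b in blobs(m,50):
    print(b); box=cv2.boxPoints(b[2]); print(np.array([plane("wrist",u,v,.026,p) for u,v in box]).round(4)); print(plane("wrist",*b[1],.026,p))
q=np.array([plane("wrist",u,v,.007,p) for u,v in [(263,40),(375,40),(372,216.5),(263,215)]])
print(q.round(4).tolist(),q.mean(0)); print(tot([.404,-.2215,.06],0))
E
```

```text
[[0.4557, -0.1241, 0.007], [0.5653, -0.1238, 0.007], [0.5641, -0.3022, 0.007], [0.4541, -0.3007, 0.007]] [ 0.50981447 -0.21269944  0.007     ]
(array([-103.6,  -71.8,  169.4]), array([-0.0005,  0.0007,  0.0009]))
```

```bash
python3 - <<'E'
from h import *
im,p=snap("wrist","w24");print(p)
cv2.imwrite("pics/c24.png",cv2.resize(im[20:240,190:390],None,fx=3,fy=3,interpolation=cv2.INTER_CUBIC)[:600])
im,_=snap("scene","s24")
cv2.imwrite("pics/c24s.png",cv2.resize(im[215:335,190:330],None,fx=5,fy=5,interpolation=cv2.INTER_CUBIC))
E
```

```text
(array([ 0.50774217, -0.29328422,  0.22928056]), array([-3.14109947e+00,  7.44282966e-04,  8.62930522e-04]))
```

View pics/c24.png

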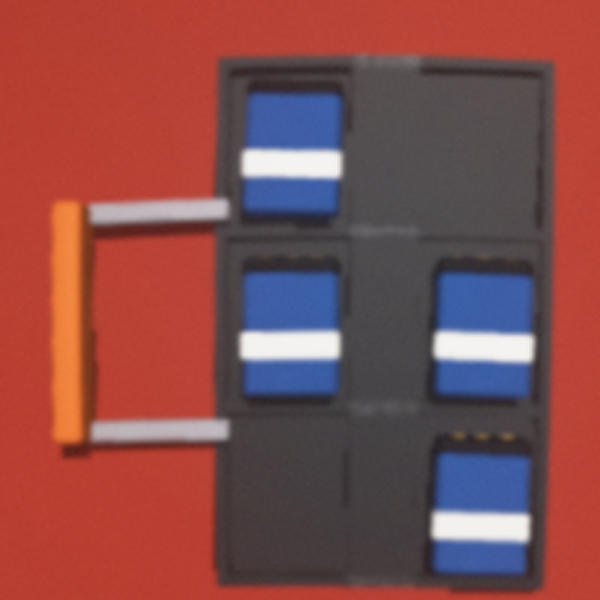

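View pics/c24s.png

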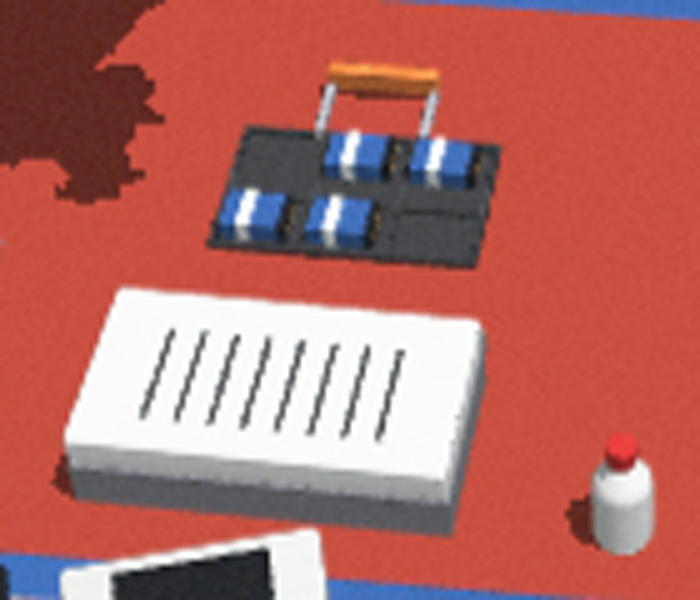

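The tray was nudged about 1 cm, and all the packs are still inside. Remeasuring the tray and handle.

```bash
python3 - <<'E'
from h import *
p=(np.array([ 0.50774217, -0.29328422,  0.22928056]), np.array([-3.14109947e+00,  7.44282966e-04,  8.62930522e-04]))
d=lambda x,y:(x/3+190-.3,y/3+20-.3)
q=np.array([plane("wrist",*d(*a),.007,p) for a in [(218,58),(553,62),(541,585),(217,583)]])[:,:2]
print(q.round(4).tolist(),q.mean(0))
f=q[0]-q[3];b=q[1]-q[2];print(np.degrees(np.arctan2(-f[0],f[1])),np.degrees(np.arctan2(-b[0],b[1])))
h=np.array([plane("wrist",*d(*a),.026,p) for a in [(53,202),(82,202),(83,441),(54,443)]])[:,:2]
print(h.round(4).tolist(),h.mean(0)); f=h[0]-h[3];print(np.degrees(np.arctan2(-f[0],f[1])))
print(tot([.4095,-.213,.06],0))
E
```

```text
[[0.4552, -0.1231], [0.5645, -0.1243], [0.5622, -0.3006], [0.4533, -0.2999]] [ 0.50878809 -0.21200019]
-0.6192211036257323 -0.7481708174993683
[[0.4054, -0.1726], [0.4149, -0.1733], [0.414, -0.2497], [0.4043, -0.25]] [ 0.40965262 -0.21138275]
-0.8083346298055919
(array([-98.3, -80.6, 169.6]), array([-0.0003,  0.0004,  0.0006]))
```

```bash
python3 -m inch '[[-20,-16,20,0,0,0.013],[-45,-36,45,0,0,0.013],[-72,-58,75,0,0,0.013],[-98,-80,105,0,0,0.013],[-98,-82,135,0,0,0.013],[-98,-82,160,0,0,0.013],[-98,-82,172,0,0,0.013],[-98,-82,175,0,0,0.013],[-98,-82,175,0,0,0.013],[-98,-82,175,0,0,0.013]]' 0.42
python3 - <<'E'
from h import *
im,p=snap("wrist","w25");print(p)
print(tot([.4096,-.2116,.006],-.012))
E
```

```text
t: 43.42
eef_pos: [0.4105, -0.2124, 0.0555]
ee_rot: [3.141, -0.001, -0.013]
ft_force: [0.3, -0.2, -0.2]
finger_gap: 0.422
(array([ 0.41051946, -0.21236847,  0.05549299]), array([ 3.14120256e+00, -7.82060105e-04, -1.28704182e-02]))
(array([-1.3, -1. , 49.7]), array([ 0.0007, -0.0014, -0.001 ]))
```

View pics/w25.png

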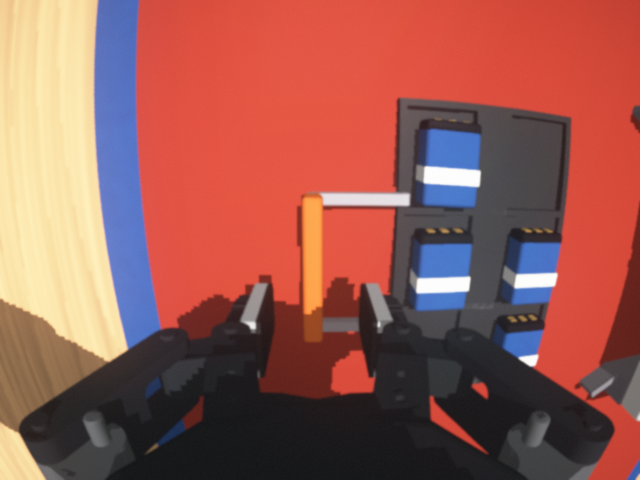

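The jaws straddle the bar, which is at (312,265). Lowering and gripping.

```bash
python3 -m inch '[[-1,-0.5,8,0,0,0],[-1,-0.5,18,0,0,0],[-1,-0.5,28,0,0,0],[-1,-0.5,38,0,0,0],[-1,-0.5,45,0,0,0],[-1,-0.5,48,0,0,0],[-1,-0.5,48,0,0,0],[-1,-0.5,48,0,0,0],[-1,-0.5,48,0,0,0],[-1,-0.5,48,0,0,0]]'
python3 -m inch '[[0,0,0,0,0,0],[0,0,0,0,0,0],[0,0,0,0,0,0],[0,0,0,0,0,0],[0,0,0,0,0,0],[0,0,0,0,0,0],[0,0,0,0,0,0],[0,0,0,0,0,0],[0,0,0,0,0,0],[0,0,0,0,0,0]]' 0 60
python3 - <<'E'
from h import *
im,p=snap("wrist","w26");print(p)
print(tot([.42,-.2115,.0063],-.0245))
E
```

```text
t: 44.3
eef_pos: [0.4094, -0.2119, 0.0072]
ee_rot: [3.141, -0.001, -0.013]
ft_force: [0.5, -0.0, -0.0]
finger_gap: 0.422
t: 45.13
eef_pos: [0.4091, -0.2117, 0.007]
ee_rot: [3.141, -0.0, -0.013]
ft_force: [-1.3, 0.7, 6.5]
finger_gap: 0.099
(array([ 0.40911001, -0.21173189,  0.007047  ]), array([ 3.14138050e+00, -3.22960058e-04, -1.29255290e-02]))
(array([10.9, -0.4,  0.7]), array([ 0.0002, -0.0003,  0.0116]))
```

View pics/w26.png

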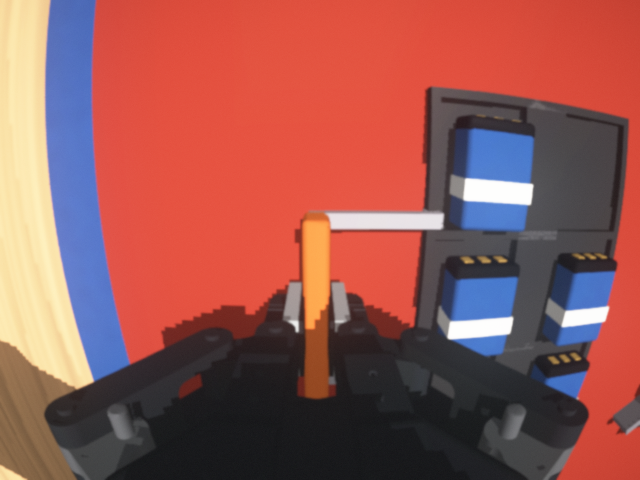

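```bash
python3 -m inch '[[1,0,0,0,0,0.001],[3,0,0,0,0,0.003],[6,0,0,0,0,0.005],[9,0,0,0,0,0.007],[12,0,0,0,0,0.009],[15,0,0,0,0,0.0105],[18,0,0,0,0,0.0115],[20,0,0,0,0,0.0115],[21,0,0,0,0,0.0115],[21,0,0,0,0,0.0115]]'
python3 - <<'E'
from h import *
im,p=snap("wrist","w27");print(p)
cv2.imwrite("pics/c27.png",cv2.resize(im[70:470,290:640],None,fx=1.5,fy=1.5))
im,_=snap("scene","s27")
cv2.imwrite("pics/c27s.png",cv2.resize(im[215:335,190:330],None,fx=5,fy=5,interpolation=cv2.INTER_CUBIC))
E
```

```text
t: 46.02
eef_pos: [0.4295, -0.212, 0.007]
ee_rot: [3.141, 0.001, -0.025]
ft_force: [-6.4, 0.1, 10.4]
finger_gap: 0.103
(array([ 0.42947712, -0.21197139,  0.00695323]), array([ 3.14127648e+00,  1.03533048e-03, -2.46127022e-02]))
```

View pics/c27.png

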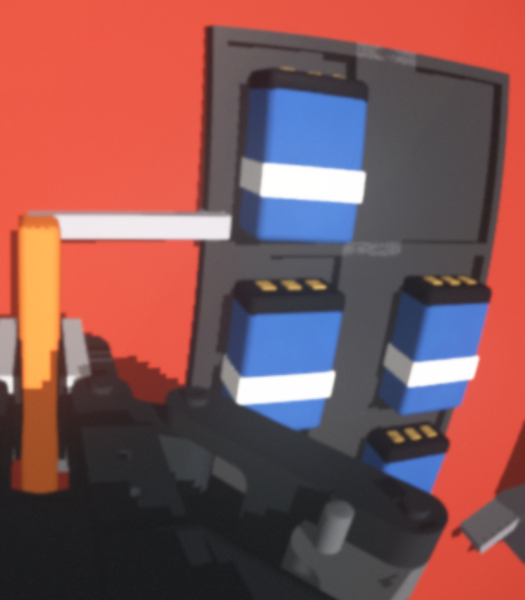

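View pics/c27s.png

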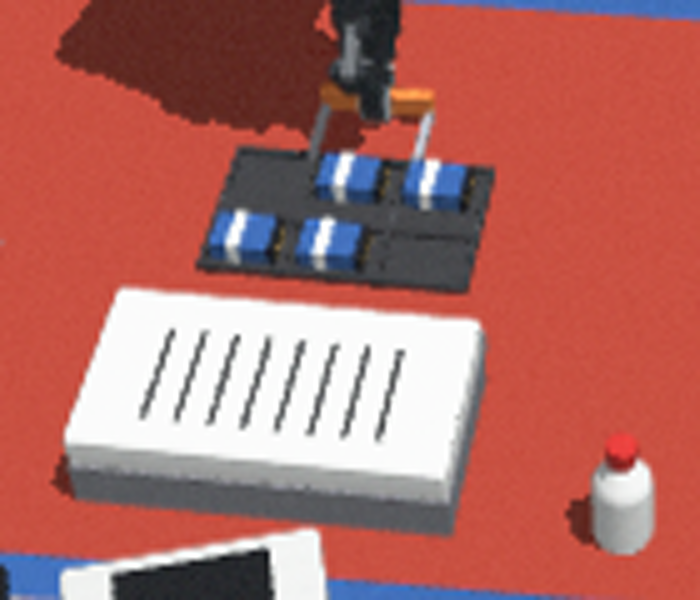

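```bash
python3 - <<'E'
from h import *
p=(np.array([ 0.42947712, -0.21197139,  0.00695323]), np.array([ 3.14127648e+00,  1.03533048e-03, -2.46127022e-02]))
d=lambda x,y:(x/1.5+290-.2,y/1.5+70-.2)
a=plane("wrist",*d(208,27),.007,p);b=plane("wrist",*d(508,76),.007,p)
print(a,b,np.degrees(np.arctan2(b[1]-a[1],b[0]-a[0])))
d=lambda x,y:(x/5+190-.4,y/5+215-.4)
q=np.array([plane("scene",*d(*u),.007) for u in [(239,148),(495,169),(470,290),(198,268)]])
print(q.round(4).tolist(),q.mean(0))
E
```

```text
[ 0.47569368 -0.12451324  0.007     ] [ 0.58700379 -0.12725586  0.007     ] -1.411451628936352
[[0.4772, -0.2979, 0.007], [0.4804, -0.1219, 0.007], [0.5892, -0.1222, 0.007], [0.5871, -0.3004, 0.007]] [ 0.53346544 -0.21059902  0.007     ]
```

```bash
python3 -m inch '[[4,0,0,0,0,0],[10,0,0,0,0,0],[18,0,0,0,0,0],[27,0,0,0,0,0],[36,0,0,0,0,0],[45,0,0,0,0,0],[54,0,0,0,0,0],[62,0,0,0,0,0],[68,0,0,0,0,0],[72,0,0,0,0,0]]'
python3 -m inch '[[4,0,0,0,0,0],[8,0,0,0,0,0],[12,0,0,0,0,0],[16,0,0,0,0,0],[20,0,0,0,0,0],[24,0,0,0,0,0],[28,0,0,0,0,0],[32,0,0,0,0,0],[35,0,0,0,0,0],[36,0,0,0,0,0]]'
python3 - <<'E'
from h import *
im,p=snap("wrist","w28");print(p)
im,_=snap("scene","s28")
cv2.imwrite("pics/c28s.png",cv2.resize(im[215:335,190:330],None,fx=5,fy=5,interpolation=cv2.INTER_CUBIC))
E
```

```text
t: 46.95
eef_pos: [0.5018, -0.2138, 0.0069]
ee_rot: [3.141, 0.001, -0.025]
ft_force: [-8.9, 1.1, 12.3]
finger_gap: 0.103
t: 47.78
eef_pos: [0.5376, -0.2147, 0.007]
ee_rot: [3.141, 0.001, -0.025]
ft_force: [-9.7, 0.1, 12.6]
finger_gap: 0.104
(array([ 0.53755641, -0.21468619,  0.00699729]), array([ 3.14127631e+00,  1.05302605e-03, -2.46853632e-02]))
```

View pics/c28s.png

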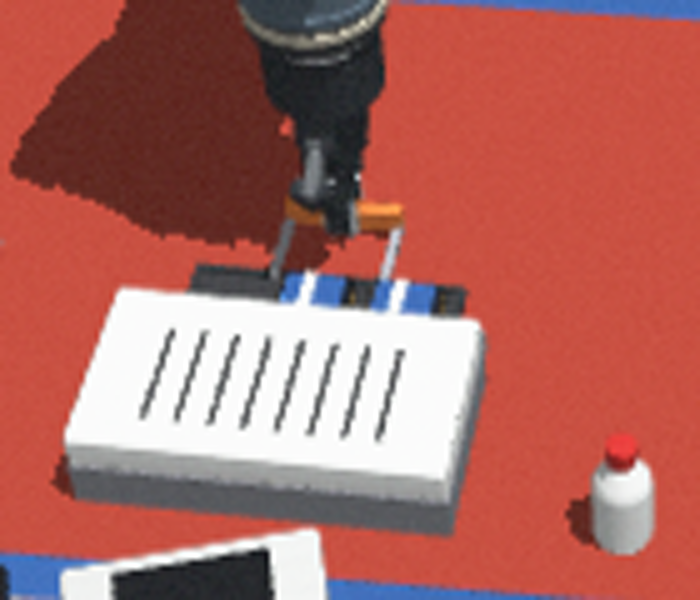

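View pics/w28.png

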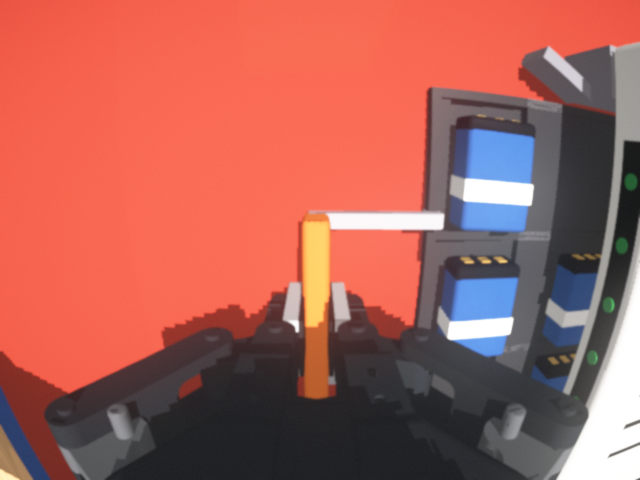

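```bash
python3 -m inch '[[4,0,0,0,0,0],[9,0,0,0,0,0],[14,0,0,0,0,0],[19,0,0,0,0,0],[24,0,0,0,0,0],[29,0,0,0,0,0],[34,0,0,0,0,0],[38,0,0,0,0,0],[42,0,0,0,0,0],[44,0,0,0,0,0]]'
python3 -m inch '[[1,0,0,0,0,0],[2,0,0,0,0,0],[3,0,0,0,0,0],[4,0,0,0,0,0],[5,0,0,0,0,0],[6,0,0,0,0,0],[7,0,0,0,0,0],[8,0,0,0,0,0],[9,0,0,0,0,0],[9,0,0,0,0,0]]'
```

```text
t: 48.72
eef_pos: [0.5816, -0.2158, 0.007]
ee_rot: [3.141, 0.001, -0.025]
ft_force: [-8.6, 0.6, 10.7]
finger_gap: 0.103
t: 49.55
eef_pos: [0.5904, -0.216, 0.0071]
ee_rot: [3.141, 0.001, -0.025]
ft_force: [-7.2, 0.3, 9.8]
finger_gap: 0.099
```

```bash
python3 -m inch '[[0.5,0,0,0,0,0],[1,0,0,0,0,0],[1.5,0,0,0,0,0],[2,0,0,0,0,0],[2.5,0,0,0,0,0],[3,0,0,0,0,0],[3,0,0,0,0,0],[3,0,0,0,0,0],[3,0,0,0,0,0],[3,0,0,0,0,0]]'
```

```text
t: 50.38
eef_pos: [0.5923, -0.2161, 0.007]
ee_rot: [3.141, 0.003, -0.025]
ft_force: [-14.8, -0.2, 16.4]
finger_gap: 0.099
```

```bash
python3 -m inch '[[0.5,0,0,0,0,0],[1,0,0,0,0,0],[1.5,0,0,0,0,0],[1.5,0,0,0,0,0],[1.5,0,0,0,0,0],[1.5,0,0,0,0,0],[1.5,0,0,0,0,0],[1.5,0,0,0,0,0],[1.5,0,0,0,0,0],[1.5,0,0,0,0,0]]'
```

```text
t: 51.22
eef_pos: [0.5924, -0.2161, 0.007]
ee_rot: [3.141, 0.005, -0.025]
ft_force: [-25.9, 1.1, 24.3]
finger_gap: 0.101
```

The push force climbed to 26 N with the tray stopped at x 0.5924 (0.593 predicted), so it's on the back stop. Releasing.

```bash
python3 -m inch '[[-0.8,0,0,0,0,0],[-0.8,0,0,0,0,0],[-0.8,0,0,0,0,0],[-0.8,0,0,0,0,0],[-0.8,0,0,0,0,0],[-0.8,0,0,0,0,0],[-0.8,0,0,0,0,0],[-0.8,0,0,0,0,0],[-0.8,0,0,0,0,0],[-0.8,0,0,0,0,0]]' 0.4
python3 -m inch '[[-1,0,-5,0,0,0],[-1,0,-14,0,0,0],[-1,0,-28,0,0,0],[-2,0,-46,0,0,0],[-4,0,-70,0,0,0],[-8,0,-96,0,0,0],[-12,0,-122,0,0,0],[-16,0,-140,0,0,0],[-16,0,-140,0,0,0],[-16,0,-140,0,0,0]]'
python3 - <<'E'
from h import *
im,p=snap("wrist","w29");print(p)
im,_=snap("scene","s29")
cv2.imwrite("pics/c29s.png",cv2.resize(im[215:335,190:330],None,fx=5,fy=5,interpolation=cv2.INTER_CUBIC))
E
```

```text
t: 52.05
eef_pos: [0.5947, -0.216, 0.0067]
ee_rot: [3.142, 0.0, -0.024]
ft_force: [0.5, 0.5, -0.9]
finger_gap: 0.398
t: 52.88
eef_pos: [0.5793, -0.2159, 0.1486]
ee_rot: [3.141, -0.003, -0.025]
ft_force: [-0.1, -0.1, 0.1]
finger_gap: 0.403
(array([ 0.57926804, -0.21589287,  0.14857107]), array([ 3.14065530e+00, -2.69611123e-03, -2.46033828e-02]))
```

View pics/w29.png

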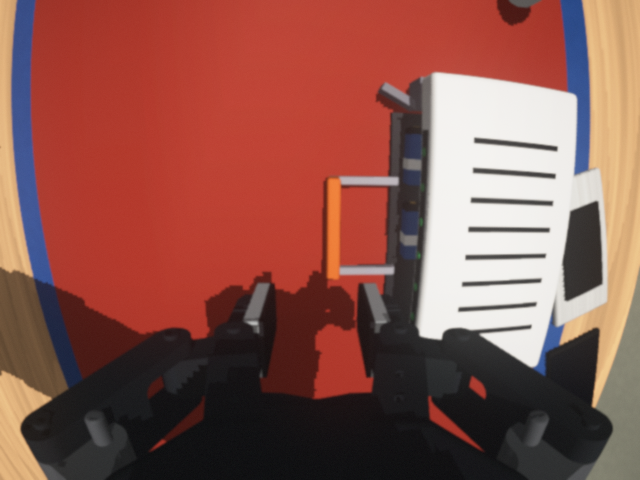

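```bash
python3 - <<'E'
from h import *
p=(np.array([ 0.57926804, -0.21589287,  0.14857107]), np.array([ 3.14065530e+00, -2.69611123e-03, -2.46033828e-02]))
im=cv2.imread("pics/w29.png");cv2.imwrite("pics/c29.png",cv2.resize(im[60:340,310:450],None,fx=2.1,fy=2.1*1,interpolation=cv2.INTER_CUBIC))
print("edge",plane("wrist",390,115,.007,p),plane("wrist",387,225,.007,p),"dockfront",plane("wrist",433,75,.06,p),plane("wrist",419,330,.06,p))
print("handle",plane("wrist",333,228,.026,p))
print(tot([.532,.078,.15],.084))
E
```

```text
edge [ 0.63846555 -0.13033579  0.007     ] [ 0.63629952 -0.21685871  0.007     ] dockfront [ 0.65654854 -0.10679188  0.06      ] [ 0.65302089 -0.28310607  0.06      ]
handle [ 0.59232376 -0.21369831  0.026     ]
(array([ -53.6, -292.3,   -3.5]), array([-0.0002,  0.0004, -0.1085]))
```

View pics/c29.png

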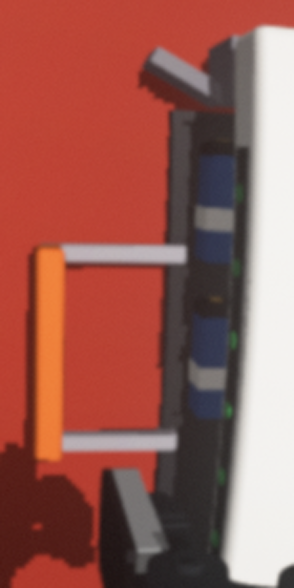

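The tray edge stands out about 15–17 mm, parallel to the dock, as described for home. Now back to the jig.

```bash
python3 -m inch '[[-5,-20,-2,0,0,-0.02],[-10,-50,-3,0,0,-0.04],[-16,-85,-3,0,0,-0.06],[-22,-120,-3,0,0,-0.08],[-28,-155,-3,0,0,-0.1],[-34,-190,-3,0,0,-0.1085],[-41,-225,-3,0,0,-0.1085],[-47,-260,-3,0,0,-0.1085],[-52,-285,-3,0,0,-0.1085],[-53,-292,-3,0,0,-0.1085]]' 0.85
python3 -m inch '[[0,0,0,0,0,0],[0,0,0,0,0,0],[0,0,0,0,0,0],[0,0,0,0,0,0],[0,0,0,0,0,0],[0,0,0,0,0,0],[0,0,0,0,0,0],[0,0,0,0,0,0],[0,0,0,0,0,0],[0,0,0,0,0,0]]'
python3 - <<'E'
from h import *
im,p=snap("wrist","w30");print(p)
print(tot([.5328,.0781,.055],.084))
E
```

```text
t: 53.82
eef_pos: [0.5315, 0.081, 0.1489]
ee_rot: [-3.141, 0.002, 0.087]
ft_force: [-0.5, -0.1, -0.6]
finger_gap: 0.85
t: 54.65
eef_pos: [0.5328, 0.0776, 0.1497]
ee_rot: [-3.142, -0.0, 0.084]
ft_force: [0.3, -0.9, -0.0]
finger_gap: 0.849
(array([0.53282823, 0.07758007, 0.14972365]), array([-3.14157985e+00, -5.47903615e-06,  8.39006149e-02]))
(array([ 0. , -0.5, 94.7]), array([-0.,  0., -0.]))
```

View pics/w30.png

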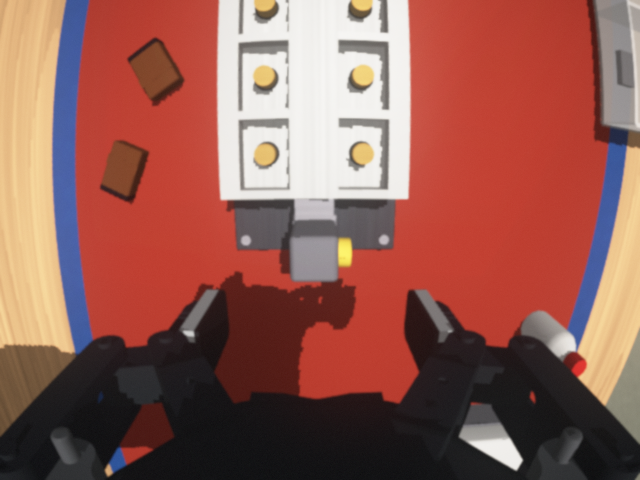

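The nests are empty, with six rod tips visible, and the button at (345,252) is out. Descending around the sleeve at (315,255) and squeezing.

```bash
python3 -m inch '[[0,-0.5,12,0,0,0],[0,-0.5,26,0,0,0],[0,-0.5,42,0,0,0],[0,-0.5,58,0,0,0],[0,-0.5,72,0,0,0],[0,-0.5,84,0,0,0],[0,-0.5,91,0,0,0],[0,-0.5,94.5,0,0,0],[0,-0.5,94.5,0,0,0],[0,-0.5,94.5,0,0,0]]'
python3 -m inch '[[0,0,0,0,0,0],[0,0,0,0,0,0],[0,0,0,0,0,0],[0,0,0,0,0,0],[0,0,0,0,0,0],[0,0,0,0,0,0],[0,0,0,0,0,0],[0,0,0,0,0,0],[0,0,0,0,0,0],[0,0,0,0,0,0]]' 0.2 50
python3 -m inch '[[0,0,-2,0,0,0],[0,0,-4,0,0,0],[0,0,-6,0,0,0],[0,0,-8,0,0,0],[0,0,-10,0,0,0],[0,0,-12,0,0,0],[0,0,-14,0,0,0],[0,0,-15,0,0,0],[0,0,-15,0,0,0],[0,0,-15,0,0,0]]'
python3 - <<'E'
from h import *
im,p=snap("wrist","w31")
cv2.imwrite("pics/c31.png",cv2.resize(im[180:400,200:440],None,fx=2.5,fy=2.5))
E
```

```text
t: 55.53
eef_pos: [0.5331, 0.0782, 0.0557]
ee_rot: [-3.142, -0.001, 0.084]
ft_force: [-0.2, -0.7, 0.6]
finger_gap: 0.848
t: 56.37
eef_pos: [0.5315, 0.0779, 0.0551]
ee_rot: [3.141, 0.002, 0.084]
ft_force: [-9.8, -1.3, 5.2]
finger_gap: 0.323
t: 57.2
eef_pos: [0.5315, 0.078, 0.0697]
ee_rot: [3.141, 0.003, 0.084]
ft_force: [-8.6, 0.5, -6.3]
finger_gap: 0.318
```

View pics/c31.png

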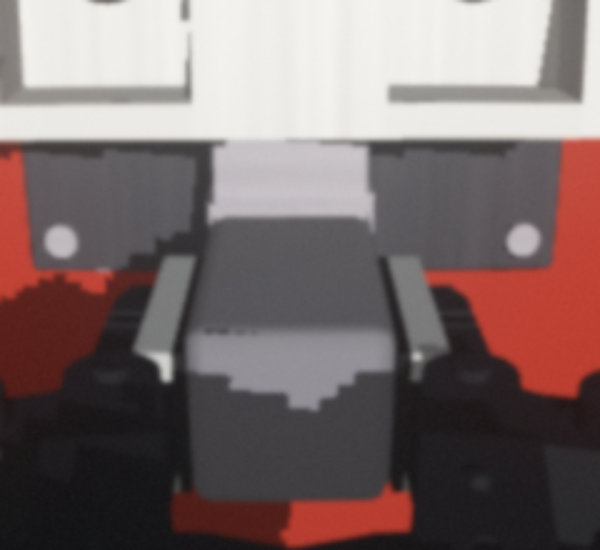

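```bash
python3 -m inch '[[0,0,-1,0,0,0],[0,0,-2,0,0,0],[0,0,-3,0,0,0],[0,0,-4,0,0,0],[0,0,-5,0,0,0],[0,0,-6,0,0,0],[0,0,-7,0,0,0],[0,0,-8,0,0,0],[0,0,-8.5,0,0,0],[0,0,-8.5,0,0,0]]'
python3 -m inch '[[0,0,-0.3,0,0,0],[0,0,-0.6,0,0,0],[0,0,-0.9,0,0,0],[0,0,-1.2,0,0,0],[0,0,-1.2,0,0,0],[0,0,-1.2,0,0,0],[0,0,-1.2,0,0,0],[0,0,-1.2,0,0,0],[0,0,-1.2,0,0,0],[0,0,-1.2,0,0,0]]'
```

```text
t: 58.08
eef_pos: [0.5315, 0.0779, 0.078]
ee_rot: [3.141, 0.003, 0.084]
ft_force: [-7.4, 0.3, -9.7]
finger_gap: 0.326
t: 58.92
eef_pos: [0.5314, 0.078, 0.0792]
ee_rot: [3.141, 0.003, 0.084]
ft_force: [-7.6, -0.6, -10.8]
finger_gap: 0.321
```

```bash
python3 -m inch '[[0,0,-0.3,0,0,0],[0,0,-0.6,0,0,0],[0,0,-0.9,0,0,0],[0,0,-1,0,0,0],[0,0,-1,0,0,0],[0,0,-1,0,0,0],[0,0,-1,0,0,0],[0,0,-1,0,0,0],[0,0,-1,0,0,0],[0,0,-1,0,0,0]]'
```

```text
t: 59.75
eef_pos: [0.5315, 0.078, 0.0801]
ee_rot: [3.141, 0.003, 0.084]
ft_force: [-7.2, -0.1, -11.2]
finger_gap: 0.322
```

```bash
python3 -m inch '[[0,0,-0.3,0,0,0],[0,0,-0.6,0,0,0],[0,0,-0.8,0,0,0],[0,0,-0.8,0,0,0],[0,0,-0.8,0,0,0],[0,0,-0.8,0,0,0],[0,0,-0.8,0,0,0],[0,0,-0.8,0,0,0],[0,0,-0.8,0,0,0],[0,0,-0.8,0,0,0]]'
```

```text
t: 60.58
eef_pos: [0.5315, 0.078, 0.0809]
ee_rot: [3.141, 0.003, 0.084]
ft_force: [-6.3, -0.1, -11.6]
finger_gap: 0.32
```

```bash
python3 -m inch '[[0,0,-0.3,0,0,0],[0,0,-0.6,0,0,0],[0,0,-0.6,0,0,0],[0,0,-0.6,0,0,0],[0,0,-0.6,0,0,0],[0,0,-0.6,0,0,0],[0,0,-0.6,0,0,0],[0,0,-0.6,0,0,0],[0,0,-0.6,0,0,0],[0,0,-0.6,0,0,0]]'
python3 - <<'E'
from h import *
im,p=snap("wrist","w32")
cv2.imwrite("pics/c32.png",cv2.resize(im[180:400,200:440],None,fx=2.5,fy=2.5))
print(p)
E
```

```text
t: 61.42
eef_pos: [0.5315, 0.0779, 0.0816]
ee_rot: [3.141, 0.003, 0.084]
ft_force: [-6.4, -0.3, -11.3]
finger_gap: 0.324
(array([0.53145693, 0.07792128, 0.08155186]), array([3.14142243e+00, 2.77319095e-03, 8.38586424e-02]))
```

View pics/c32.png

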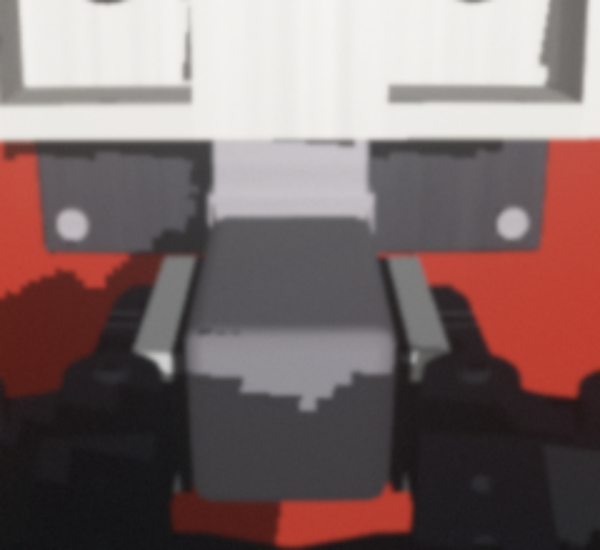

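```bash
python3 - <<'E'
from h import *
pz={"w2":(np.array([0.5315824 , 0.07795938, 0.07902572]), np.array([3.14148675e+00, 2.24824424e-03, 8.38486842e-02])),
"w3":(np.array([0.53154581, 0.07799199, 0.06672857]), np.array([3.14152640e+00, 2.45478399e-03, 8.38791566e-02])),
"w32":(np.array([0.53145693, 0.07792128, 0.08155186]), np.array([3.14142243e+00, 2.77319095e-03, 8.38586424e-02]))}
def edge(f,c0,c1,r0,r1,sgn):
    g=cv2.cvtColor(cv2.imread(f"pics/{f}.png"),cv2.COLOR_BGR2GRAY).astype(float)
    col=g[r0:r1,c0:c1].mean(1);d=sgn*np.diff(col);i=d.argmax();w=d[max(i-2,0):i+3].clip(0);return r0+.5+(w*np.arange(max(i-2,0),i+3)).sum()/w.sum()
for f in pz:
    a=edge(f,292,340,228,246,-1)   # deck edge over bracket
    b=edge(f,220,270,228,246,-1)
    s=edge(f,285,345,300,330,1)    # sleeve far top edge brightening
    print(f,a,b,s)
    for z in (.076,.078,.08,.082,.084) if f!="w3" else (.066,.067,.068,.069,.07): print("  z",z,"y",plane("wrist",245,b,z,pz[f])[1].round(4),"| sleeve z",round(z+.04,3),plane("wrist",315,s,z+.04,pz[f])[1].round(4))
E
```

```text
w2 236.41743119266056 237.366290682646 316.24402730375425
  z 0.076 y 0.1028 | sleeve z 0.116 0.09
  z 0.078 y 0.1034 | sleeve z 0.118 0.0911
  z 0.08 y 0.104 | sleeve z 0.12 0.0921
  z 0.082 y 0.1045 | sleeve z 0.122 0.0931
  z 0.084 y 0.1051 | sleeve z 0.124 0.0941
w3 236.40778196777512 237.35296554989938 316.28980891719743
  z 0.066 y 0.1035 | sleeve z 0.106 0.0912
  z 0.067 y 0.1038 | sleeve z 0.107 0.0917
  z 0.068 y 0.1041 | sleeve z 0.108 0.0922
  z 0.069 y 0.1044 | sleeve z 0.109 0.0928
  z 0.07 y 0.1047 | sleeve z 0.11 0.0933
w32 234.95022863172704 235.67709324452903 313.0762237762238
  z 0.076 y 0.1028 | sleeve z 0.116 0.0899
  z 0.078 y 0.1034 | sleeve z 0.118 0.0909
  z 0.08 y 0.1039 | sleeve z 0.12 0.0919
  z 0.082 y 0.1045 | sleeve z 0.122 0.0929
  z 0.084 y 0.105 | sleeve z 0.124 0.0939
```

By comparison with the first grip picture, the deck is 0.3 mm above its original top-hole height. Releasing here.

```bash
python3 -m inch '[[0,0,0,0,0,0],[0,0,0,0,0,0],[0,0,0,0,0,0],[0,0,0,0,0,0],[0,0,0,0,0,0],[0,0,0,0,0,0],[0,0,0,0,0,0],[0,0,0,0,0,0],[0,0,0,0,0,0],[0,0,0,0,0,0]]' 0.85
python3 -m inch '[[0,0,-10,0,0,0],[0,0,-22,0,0,0],[0,0,-36,0,0,0],[0,0,-48,0,0,0],[0,0,-56,0,0,0],[0,0,-56,0,0,0],[0,0,-56,0,0,0],[0,0,-56,0,0,0],[0,0,-56,0,0,0],[0,0,-56,0,0,0]]'
python3 -m inch '[[0,0,0,0,0,0],[0,0,0,0,0,0],[0,0,0,0,0,0],[0,0,0,0,0,0],[0,0,0,0,0,0],[0,0,0,0,0,0],[0,0,4,0,0,0],[0,0,8,0,0,0],[0,0,12,0,0,0],[0,0,14,0,0,0]]' 0
python3 - <<'E'
from h import *
im,p=snap("wrist","w33");print(p)
E
```

```text
t: 62.3
eef_pos: [0.5328, 0.0781, 0.0823]
ee_rot: [-3.142, 0.0, 0.084]
ft_force: [-0.6, 0.5, 0.7]
finger_gap: 0.851
t: 63.13
eef_pos: [0.5324, 0.0781, 0.1377]
ee_rot: [3.142, 0.001, 0.084]
ft_force: [1.1, -1.2, 0.0]
finger_gap: 0.85
t: 63.97
eef_pos: [0.5324, 0.0781, 0.1234]
ee_rot: [3.142, 0.001, 0.084]
ft_force: [0.1, 0.3, -0.7]
finger_gap: -0.003
(array([0.53241231, 0.07809056, 0.12344271]), array([3.14154406e+00, 9.08698688e-04, 8.39969350e-02]))
```

View pics/w33.png

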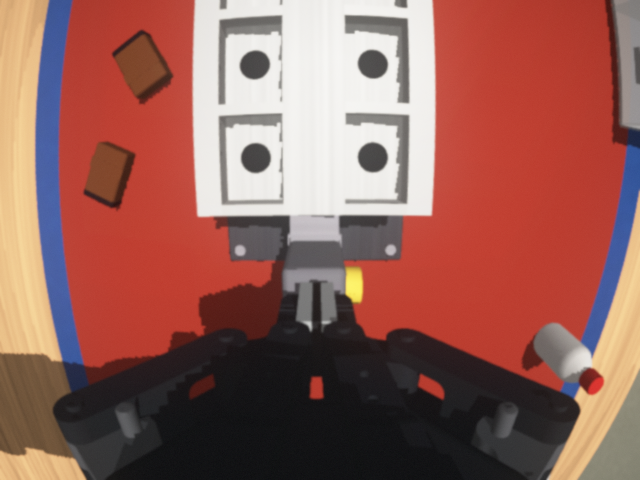

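The button at (354,285) is out again and the rods are below the nest floors. Testing the latch with a gentle push on the sleeve top.

```bash
python3 -m inch '[[0,0,0.5,0,0,0],[0,0,1,0,0,0],[0,0,1.5,0,0,0],[0,0,2,0,0,0],[0,0,2.5,0,0,0],[0,0,2.8,0,0,0],[0,0,2.8,0,0,0],[0,0,2.8,0,0,0],[0,0,2.8,0,0,0],[0,0,2.8,0,0,0]]'
python3 -m inch '[[0,0,0.3,0,0,0],[0,0,0.6,0,0,0],[0,0,0.9,0,0,0],[0,0,1,0,0,0],[0,0,1,0,0,0],[0,0,1,0,0,0],[0,0,1,0,0,0],[0,0,1,0,0,0],[0,0,1,0,0,0],[0,0,1,0,0,0]]'
```

```text
t: 64.85
eef_pos: [0.5328, 0.0781, 0.1215]
ee_rot: [-3.142, -0.0, 0.084]
ft_force: [-0.0, 0.8, -0.2]
finger_gap: 0.002
t: 65.68
eef_pos: [0.5328, 0.0781, 0.1205]
ee_rot: [3.142, -0.0, 0.084]
ft_force: [0.3, 0.6, 0.3]
finger_gap: 0.001
```

```bash
python3 -m inch '[[0,0,0.3,0,0,0],[0,0,0.6,0,0,0],[0,0,0.9,0,0,0],[0,0,1,0,0,0],[0,0,1,0,0,0],[0,0,1,0,0,0],[0,0,1,0,0,0],[0,0,1,0,0,0],[0,0,1,0,0,0],[0,0,1,0,0,0]]'
python3 -m inch '[[0,0,0.2,0,0,0],[0,0,0.4,0,0,0],[0,0,0.6,0,0,0],[0,0,0.8,0,0,0],[0,0,0.8,0,0,0],[0,0,0.8,0,0,0],[0,0,0.8,0,0,0],[0,0,0.8,0,0,0],[0,0,0.8,0,0,0],[0,0,0.8,0,0,0]]'
```

```text
t: 66.52
eef_pos: [0.5328, 0.0781, 0.1195]
ee_rot: [3.142, -0.0, 0.084]
ft_force: [-0.4, 0.7, 1.5]
finger_gap: 0.0
t: 67.35
eef_pos: [0.5328, 0.0781, 0.1189]
ee_rot: [3.142, -0.0, 0.084]
ft_force: [-2.6, 0.1, 5.4]
finger_gap: -0.003
```

```bash
python3 -m inch '[[0,0,0.2,0,0,0],[0,0,0.4,0,0,0],[0,0,0.6,0,0,0],[0,0,0.8,0,0,0],[0,0,0.8,0,0,0],[0,0,0.8,0,0,0],[0,0,0.8,0,0,0],[0,0,0.8,0,0,0],[0,0,0.8,0,0,0],[0,0,0.8,0,0,0]]'
python3 -m inch '[[0,0,0.2,0,0,0],[0,0,0.4,0,0,0],[0,0,0.6,0,0,0],[0,0,0.6,0,0,0],[0,0,0.6,0,0,0],[0,0,0.6,0,0,0],[0,0,0.6,0,0,0],[0,0,0.6,0,0,0],[0,0,0.6,0,0,0],[0,0,0.6,0,0,0]]'
```

```text
t: 68.18
eef_pos: [0.5328, 0.0781, 0.1183]
ee_rot: [3.142, -0.0, 0.084]
ft_force: [-1.4, -0.2, 8.6]
finger_gap: 0.002
t: 69.02
eef_pos: [0.5329, 0.0781, 0.118]
ee_rot: [-3.142, -0.001, 0.084]
ft_force: [-4.7, -0.2, 13.5]
finger_gap: 0.0
```

It holds at 13.5 N, so it's latched, but my push moved it about 1 mm through the play. I'll squeeze once more and re-centre it at the hole.

```bash
python3 -m inch '[[0,0,-8,0,0,0],[0,0,-16,0,0,0],[0,0,-20,0,0,0],[0,0,-20,0,0,0],[0,0,-20,0,0,0],[0,0,-20,0,0,0],[0,0,-20,0,0,0],[0,0,-20,0,0,0],[0,0,-20,0,0,0],[0,0,-20,0,0,0]]' 0.85
python3 -m inch '[[0,0,10,0,0,0],[0,0,22,0,0,0],[0,0,34,0,0,0],[0,0,46,0,0,0],[0,0,54,0,0,0],[0,0,58,0,0,0],[0,0,58,0,0,0],[0,0,58,0,0,0],[0,0,58,0,0,0],[0,0,58,0,0,0]]'
python3 -m inch '[[0,0,0,0,0,0],[0,0,0,0,0,0],[0,0,0,0,0,0],[0,0,0,0,0,0],[0,0,0,0,0,0],[0,0,0,0,0,0],[0,0,0,0,0,0],[0,0,0,0,0,0],[0,0,0,0,0,0],[0,0,0,0,0,0]]' 0.2 50
cat > ed.py <<'E'
from h import *
import sys
f=sys.argv[1]
im,p=snap("wrist",f)
g=cv2.cvtColor(im,cv2.COLOR_BGR2GRAY).astype(float)
d=-np.diff(g[228:246,220:270].mean(1));i=d.argmax();w=d[max(i-2,0):i+3].clip(0);b=228.5+(w*np.arange(max(i-2,0),i+3)).sum()/w.sum()
zs=np.linspace(.074,.086,241);y=[plane("wrist",245,b,z,p)[1] for z in zs]
print(p[0],b,"deck top z",np.interp(.1040,y,zs))
E
python3 ed.py w34
```

```text
t: 69.85
eef_pos: [0.5327, 0.0781, 0.1371]
ee_rot: [3.142, 0.0, 0.084]
ft_force: [0.6, -1.4, 0.5]
finger_gap: 0.849
t: 70.68
eef_pos: [0.5332, 0.0782, 0.0799]
ee_rot: [-3.142, -0.001, 0.084]
ft_force: [0.8, 0.2, -0.1]
finger_gap: 0.853
t: 71.52
eef_pos: [0.5315, 0.0779, 0.0791]
ee_rot: [3.141, 0.002, 0.084]
ft_force: [-9.6, -1.1, 4.8]
finger_gap: 0.325
[0.53148972 0.07789344 0.07910038] 235.76991520363072 deck top z 0.07799647781045667
```

```bash
python3 -m inch '[[0,0,-0.4,0,0,0],[0,0,-0.8,0,0,0],[0,0,-1.2,0,0,0],[0,0,-1.6,0,0,0],[0,0,-2.2,0,0,0],[0,0,-2.2,0,0,0],[0,0,-2.2,0,0,0],[0,0,-2.2,0,0,0],[0,0,-2.2,0,0,0],[0,0,-2.2,0,0,0]]'
python3 ed.py w35
```

```text
t: 72.4
eef_pos: [0.5314, 0.0779, 0.0806]
ee_rot: [3.141, 0.003, 0.084]
ft_force: [-6.8, 0.1, -11.6]
finger_gap: 0.329
[0.53143666 0.07794634 0.08061621] 235.780363766902 deck top z 0.07937070446620094
```

```bash
python3 -m inch '[[0,0,-0.3,0,0,0],[0,0,-0.6,0,0,0],[0,0,-0.6,0,0,0],[0,0,-0.6,0,0,0],[0,0,-0.6,0,0,0],[0,0,-0.6,0,0,0],[0,0,-0.6,0,0,0],[0,0,-0.6,0,0,0],[0,0,-0.6,0,0,0],[0,0,-0.6,0,0,0]]'
python3 ed.py w36
python3 -m inch '[[0,0,0,0,0,0],[0,0,0,0,0,0],[0,0,0,0,0,0],[0,0,0,0,0,0],[0,0,0,0,0,0],[0,0,0,0,0,0],[0,0,0,0,0,0],[0,0,0,0,0,0],[0,0,0,0,0,0],[0,0,0,0,0,0]]' 0.85
python3 -m inch '[[0,0,-10,0,0,0],[0,0,-25,0,0,0],[0,0,-45,0,0,0],[0,0,-70,0,0,0],[0,0,-95,0,0,0],[-20,0,-110,0,0,0],[-50,0,-110,0,0,0],[-80,0,-110,0,0,0],[-110,20,-110,0,0,0],[-130,40,-110,0,0,0]]'
python3 -m inch '[[-10,20,0,0,0,0],[-10,50,0,0,0,0],[-10,80,0,0,0,0],[-10,85,0,0,0,0],[-10,85,0,0,0,0],[-10,85,0,0,0,0],[-10,85,0,0,0,0],[-10,85,0,0,0,0],[-10,85,0,0,0,0],[-10,85,0,0,0,0]]'
python3 - <<'E'
from h import *
im,p=snap("wrist","w37");print(p)
im,_=snap("scene","s37")
cv2.imwrite("pics/c37.png",cv2.resize(im[205:335,180:420],None,fx=3.3,fy=3.3,interpolation=cv2.INTER_CUBIC))
cv2.imwrite("pics/c37j.png",cv2.resize(im[225:285,330:420],None,fx=8,fy=8,interpolation=cv2.INTER_CUBIC))
E
```

```text
t: 73.28
eef_pos: [0.5314, 0.0779, 0.0812]
ee_rot: [3.141, 0.003, 0.084]
ft_force: [-5.6, -0.9, -12.2]
finger_gap: 0.326
[0.53140787 0.07793718 0.08116188] 235.78494559368647 deck top z 0.07995896007407374
t: 74.17
eef_pos: [0.5328, 0.0781, 0.0821]
ee_rot: [-3.142, -0.0, 0.084]
ft_force: [0.6, 0.4, -0.4]
finger_gap: 0.85
t: 75.0
eef_pos: [0.4043, 0.0274, 0.1928]
ee_rot: [-3.142, -0.0, 0.086]
ft_force: [0.4, -0.8, 1.0]
finger_gap: 0.849
t: 75.83
eef_pos: [0.4038, -0.0576, 0.1921]
ee_rot: [-3.142, 0.0, 0.085]
ft_force: [-0.3, 0.4, -0.7]
finger_gap: 0.847
(array([ 0.40377631, -0.05759041,  0.19213537]), array([-3.14151546e+00,  4.01063190e-05,  8.50966647e-02]))
```

View pics/c37.png

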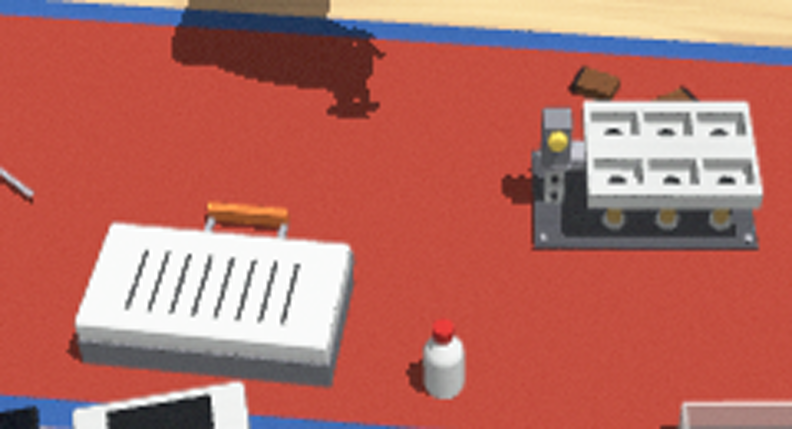

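View pics/c37j.png

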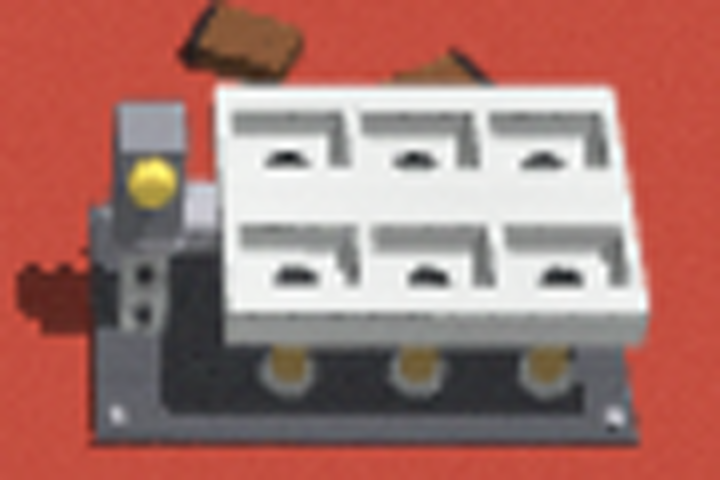

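View pics/w37.png

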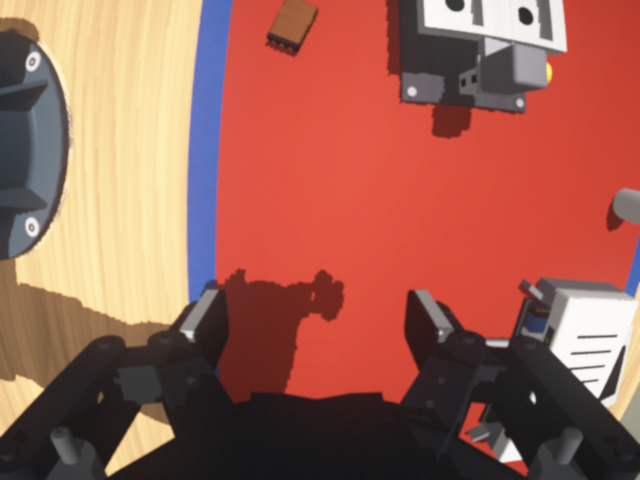

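```bash
python3 - <<'E'
from h import *
import cv2
def edge(im,c,r0,r1,ch=1):
    col=im[r0:r1,c,ch].astype(float);d=np.abs(np.diff(col));i=d.argmax();w=d[max(i-1,0):i+2];return r0+.5+(w*np.arange(max(i-1,0),i-1+len(w)+ (1 if i==0 else 0))[:len(w)]).sum()/w.sum()
im1=cv2.imread("pics/s37.png");im0=cv2.imread("pics/scene0.png");im2=cv2.imread("pics/s1.png")
for nm,cs,r0,r1 in [("deckfar",range(360,402,3),230,246),("decknear",range(362,408,3),258,272),("baseedge(fixed)",range(346,405,3),274,286),("sleeve top",range(346,352),233,240)]:
    e=np.array([[edge(i,c,r0,r1) for c in cs] for i in (im0,im1,im2)]);print(nm,np.median(e[1]-e[0]).round(2),"lowered:",np.median(e[2]-e[0]).round(2))
X=np.array([.46,.19,.08]);print(np.array(proj("scene",X))-proj("scene",X-[0,0,.001]), np.array(proj("scene",X))-proj("scene",X-[0,0,.024]))
# wrist estimate of first look and now not same pose
E
```

```text
deckfar 0.1 lowered: 5.36
decknear 0.08 lowered: 1.84
baseedge(fixed) -0.04 lowered: 0.97
sleeve top 0.24 lowered: -0.41
[ 0.02787738 -0.22020193] [ 0.66212385 -5.23008155]
```

The final scene matches the start picture at the jig (deck within about 0.5 mm of its original height), and the button is out. The tray is in the dock and the bottle and decoys haven't moved. Handing in.

```bash
python3 - <<'E'
from workcell import ctrl
print(ctrl.get_obs()["t"]); print(ctrl.finish_job())
E
```

```text
75.9333
the job is handed in; nothing more can be done
None
```

I carried out every step and handed the job in at 75.9 s; the hand-in gave no verdict.

**What I did**
- **Jig down:** I squeezed the button and lowered the deck one hole. It held against about 15 N of downward push, so it was latched.
- **Packs:** Four packs were present. Each went flat into its own tray compartment.
- **Tray:** It was knocked about 1 cm aside after the last pack went in. I measured it again and slid it into the dock by its handle. The push force rose to 26 N with no further movement, so I took it as against the back stop.
- **Jig up:** I raised the deck to the top hole, where it held against 13.5 N. That push moved it 1–2 mm within the latch play, so I squeezed again, lifted it back and let go.

**Last checks**
- **Deck:** It is within about 0.5 mm of its starting height, with the button out and all nests empty. I did not repeat the push test after that last release, so the final latching rests on the pictures.
- **Tray:** Its front edge measured about 17 mm out of the dock, against the 15 mm stated. I put that down to the 2 mm camera calibration, and the stop force and handle position agreed with fully home.
- **Bystanders:** The flux bottle and brown blocks looked unmoved in the final picture. I did not check the screwdriver or bowl closely at the end, but the arm never worked near them.

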